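# Leak-check the seam of the line in service

## Task

First clear all the loose steel fittings off the fluid module into the parts tray; then, on the line in service (the one whose inlet port carries the tall filter canister, not the flat plug), swing the ball valve fully open, take the leak probe from its stand and guide its tip slowly, about 2 cm a second, a millimetre or two above that line's black gasket seam without pressing on it, all along from the seam's inner end (nearest the module's middle) round both corners to its outer end. Lift the probe away gently, hang it upright in its stand again, and after that turn the same valve fully closed. Leave the other line's valve, the bottle, the beaker and the spanner alone; should a fitting get knocked out of place, put it in the tray again.

Things in the scene. Friction and masses are not known exactly. Their poses are not given: they have to be found in the camera images.
- module: white flat module, fixed, flat top 30 mm above bench, spanning x -105..95, y -150..150 mm of its frame (origin at bench height, x away from robot, y left). Rail along y on top: x -17..3, 18 mm high. Nearer the robot two flush cover plates with black U-shaped seams; beyond the rail two ball valves, then inlet ports (x 72 mm). Left line l at y +80, right line r at y -80 mm
- filter: tall steel filter canister, 32 mm diameter, 66 mm high, fixed on the inlet port of the line in service; origin centre of its underside
- plug: flat steel plug, 30 mm diameter, 10 mm high, fixed on the inlet port of the line out of service; origin centre of its underside
- tray: white plastic open parts tray, fixed, outside 160 (x) by 200 (y) by 35 mm high, walls and floor 5 mm; origin centre of its underside
- stand: grey upright block 70 by 70 by 95 mm, fixed, with a 22 mm square hole right down through its middle in which the probe hangs; origin centre of its underside
- probe: black leak probe, round, 141 mm long, hanging upright in the stand by its collar. Origin at the tip, z up along it: nose radius 3 mm to z 25, widening to 8 mm at z 45; collar radius 16 mm, z 85 to 91; above it the grip, 18 mm diameter, z 91 to 141. Hung up, the collar's underside rests on the stand's top and the tip is 10 mm above the bench
- fit_union: loose steel union fitting, round 16 mm stubs at both ends, 46 mm long in x; 24 mm square body, 24 mm high, lying flat; origin: centre of the body's underside, x along its length, z up. Pinch across y (24 mm) with the finger pads round the body. May be absent
- fit_tee: loose steel tee fitting, stubs at both ends (46 mm long) and one on top (36 mm high over all); 24 mm square body, 24 mm high, lying flat; origin: centre of the body's underside, x along its length, z up. Pinch across y (24 mm) with the finger pads round the body. May be absent
- fit_elbow: loose steel elbow fitting, one stub at +x (23 mm from the origin) and one on top (36 mm high over all); 24 mm square body, 24 mm high, lying flat; origin: centre of the body's underside, x along its length, z up. Pinch across y (24 mm) with the finger pads round the body. May be absent
- fit_block: loose plain steel block fitting, 30 mm long; 24 mm square body, 24 mm high, lying flat; origin: centre of the body's underside, x along its length, z up. Pinch across y (24 mm) with the finger pads round the body. May be absent
- valve_l (a joint): quarter-turn ball valve of the left line, upright axis, black lever 12 mm wide, 14 mm high, reaching 66 mm from the axis; 0 = closed, lever square to its pipe, pointing along the module's +y; 1.571 = open, lever in line with its pipe, pointing along the module's -x (turned counter-clockwise from above). Stiff: stays where left
- valve_l_axis (a point): point on the left valve's axis at the lever's mid-height (77 mm above the bench); a good grip is 45 mm out along the lever
- seam_l_inner (a point): inner end of the left line's black gasket seam, on the module's top. The seam is 3 mm wide, a U of three straight sides; in the module's x, y from the inner end (-30, 40) towards the robot to (-80, 40), along y to (-80, 120), back to the outer end (-30, 120) mm; z 30
- seam_l_outer (a point): outer end of the left line's gasket seam
- valve_r (a joint): quarter-turn ball valve of the right line, upright axis, black lever 12 mm wide, 14 mm high, reaching 66 mm from the axis; 0 = closed, lever square to its pipe, pointing along the module's +y; 1.571 = open, lever in line with its pipe, pointing along the module's -x (turned counter-clockwise from above). Stiff: stays where left
- valve_r_axis (a point): point on the right valve's axis at the lever's mid-height (77 mm above the bench); a good grip is 45 mm out along the lever
- seam_r_inner (a point): inner end of the right line's black gasket seam, on the module's top. The seam is 3 mm wide, a U of three straight sides; in the module's x, y from the inner end (-30, -40) towards the robot to (-80, -40), along y to (-80, -120), back to the outer end (-30, -120) mm; z 30
- seam_r_outer (a point): outer end of the right line's gasket seam
- solvent: amber bottle, 68 mm diameter, 170 mm high, bystander; origin centre of underside
- beaker: glass beaker, 64 mm diameter, 80 mm high, bystander; origin centre of underside
- spanner: steel spanner 160 mm long lying on the bench, bystander

How it is judged:
By the outcome, as a careful person would: the job done as asked, in the order asked, and still so for the second after the job is handed in, with the robot touching nothing.
Of fit_union, fit_tee, fit_elbow, fit_block only 2 to 4 are there at a start; the rules pass over those that are not, and their reading is None.
At some moment in a run one of fit_union, fit_tee, fit_elbow, fit_block may be knocked a few centimetres aside while the robot is not near it.
It also fails if it takes over 210 s, if anything falls off the work surface, if the arm or the gripper's body presses on something with over 40 N, if the wrist force passes 120 N, or if a joint passes its speed limit or range.

## Robot

A 6-joint arm with a two-finger parallel gripper is mounted at the origin on the work surface. World frame = base frame: x ahead of the robot, y to its left, z up, the work surface at z = 0. Lengths are in mm, angles in rad, forces in N, time in s.
With the tool pointing down it reaches from about 400 to 925 mm from the base axis. Payload 12.5 kg.
Tool frame: the origin (TCP) lies at the very end of the fingers, on their centre line; the grasp point (between the pads) lies 19 mm behind it; x points along the fingers, y is the direction in which the jaws open and shut, and the axes are right-handed (so a half turn about x gives the same grasp; the last joint's range is limited). The gripper opens to 95 mm and grips with 3 to 60 N. Pads are 20 mm wide; open, the fingers measure 119 mm over their backs; the gripper's body (75 mm by 180 mm) begins 59 mm behind the grasp point.
Start: joints at [-1.323, 0.491, 1.559, -0, 1.092, -0.106], TCP at [216.564, -586.299, 214.661] pointing down, gripper open.
Joint ranges: [-3.1, 3.1], [-0.84, 2.19], [0.05, 2.79], [-1.13, 4.28], [0.06, 2.93], [-2.69, 2.69]. Speed limits (rad/s): [2.22, 2.22, 2.79, 3.14, 3.14, 3.14].

## Interface

Orientations are given as [roll, pitch, yaw] about the fixed x, y, z axes, in that order (R = Rz(yaw) Ry(pitch) Rx(roll)).
In Python, from cell import env, optics, job gives the robot as it stands.
- The arm moves only by the shell command python3 -m handwheel 'ROWS' [OPENING]. ROWS is JSON, a list of rows, each an object with "travel": the shift along the world's x, y, z in mm, a list of three; "roll": the turn about the world's z in degrees. In form: [{"travel": [dx, dy, dz], "roll": roll}, ...]. A call has 1 to 8 rows; each row is the pose to reach, as a shift and turn from the pose commanded when the call began; what a row does not reach only later rows make up. A row lasts 1/10 s, in which the tool goes at most 50 mm and 8.59 degrees, less where a joint would pass 70% of its speed; a pose out of reach is approached as far as the arm can. A call with a gripper value outside its range is refused whole. OPENING is the closure, from -1 (fully open) to 1 (shut), set as the call begins (- or left out, the last holds). The fingers move at their own pace and stop on an object; the grip force is fixed at half the most. Time passes only in rows, so rows that repeat a pose let the fingers close. It gives the time, the measured TCP pose, the force and the opening at its end, in the units of the state.
- env.state(): the state, without advancing time (a new reading comes with each control period).
- optics.read_camera(name): name is "scene" or "top"; returns the picture (420x560x3 uint8, red, green, blue); there is no depth.
- optics.camera_params(name): a dict with "fx", "fy", "cx", "cy" (pixels), "world_from_camera" (4x4, takes a point from camera to world coordinates). Camera axes: x right, y up, looking along -z (the intrinsics and any distortion apply to the point x, -y, -z); pixel columns grow to the right and rows downward; lengths in mm; the calibration is good to about 2 mm. A picture is of the moment at which its call begins. camera_params takes no time and is no camera call.
- job.job_done(): hands the job in, once; it reports no verdict.
The state is a dict: "t": time; "joints": joint angles; "qvel": joint speeds; "tau": joint torques, N m; "eef_pos": TCP position; "tcp_rot": TCP orientation; "ft_force": force on the tool from outside, world axes, zero at the start; "moment": the same for the moment, N m; "opening": opening from 0.0 (shut) to 1.0 (fully open).
Only numpy, scipy, OpenCV 4.12 (cv2) and the standard library are available. Lean on these libraries where they do the work, as an engineer would, in place of code of your own. Each camera call takes 0.05 s, during which the arm holds its last target.

## Working session

There is one attempt and no reset: what is moved stays moved. The work goes in short steps, Python scripts to look and compute and a shell command to move; the robot and the scene stay as the last step left them, time stands still between calls to the robot, and variables do not carry over. Pictures are saved under pics/ and viewed, and the job is handed in when it is done.

```bash
ls; mkdir -p pics; python3 - <<'E'
from cell import env, optics, job
import cv2
print(env.state())
for n in("scene","top"):
    im=optics.read_camera(n); cv2.imwrite(f"pics/{n}0.png",cv2.resize(im[:,:,::-1],(784,588),interpolation=cv2.INTER_CUBIC)); print(optics.camera_params(n))
E
```

```text
pics
{'t': 0.0, 'joints': array([-1.32256814e+00,  4.91571224e-01,  1.55945935e+00,  1.04833533e-05,
        1.09170838e+00, -1.05580017e-01]), 'qvel': array([ 0.00030778,  0.00086567,  0.0006792 ,  0.00248901,  0.00028603,
       -0.00079533]), 'tau': array([ 2.62615674e-05, -6.12652159e+01, -2.58188045e+01,  6.92947232e-02,
        4.81447473e-02, -7.31311161e-05]), 'eef_pos': array([ 216.51885977, -586.03002559,  214.05109575]), 'tcp_rot': array([-1.68448708,  1.56964999,  1.81090894]), 'ft_force': array([ 0.26224882, -0.05644663,  0.28365351]), 'moment': array([-0.0239177 ,  0.0563854 , -0.06115596]), 'opening': 0.9978535200590705}
{'fx': 498.90795334985165, 'fy': 498.90795334985165, 'cx': 283.8474637002423, 'cy': 210.80772651793944, 'world_from_camera': array([[-7.45576980e-01, -5.70780143e-01,  3.43984005e-01,
         9.73518679e+02],
       [ 6.66419397e-01, -6.38882446e-01,  3.84336321e-01,
         4.09427269e+02],
       [ 3.93802627e-04,  5.15789926e-01,  8.56715003e-01,
         1.01048522e+03],
       [ 0.00000000e+00,  0.00000000e+00,  0.00000000e+00,
         1.00000000e+00]])}
{'fx': 441.42507311077776, 'fy': 441.42507311077776, 'cx': 287.2730449611575, 'cy': 211.12893910968745, 'world_from_camera': array([[ 1.96447610e-02,  9.93813011e-01, -1.09315065e-01,
         4.83201867e+02],
       [-9.99802999e-01,  1.98371337e-02,  6.72465554e-04,
        -1.01182148e+01],
       [ 2.83680257e-03,  1.09280319e-01,  9.94006924e-01,
         1.24611949e+03],
       [ 0.00000000e+00,  0.00000000e+00,  0.00000000e+00,
         1.00000000e+00]])}
```

View pics/scene0.png

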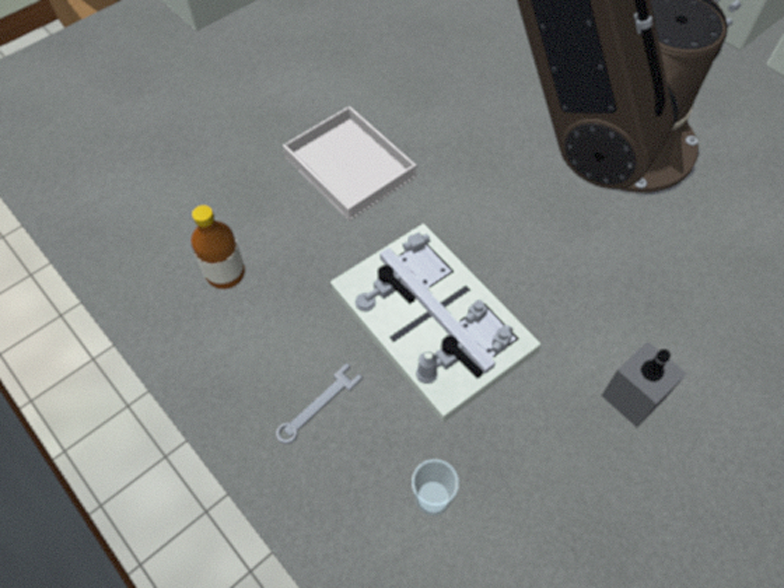

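View pics/top0.png

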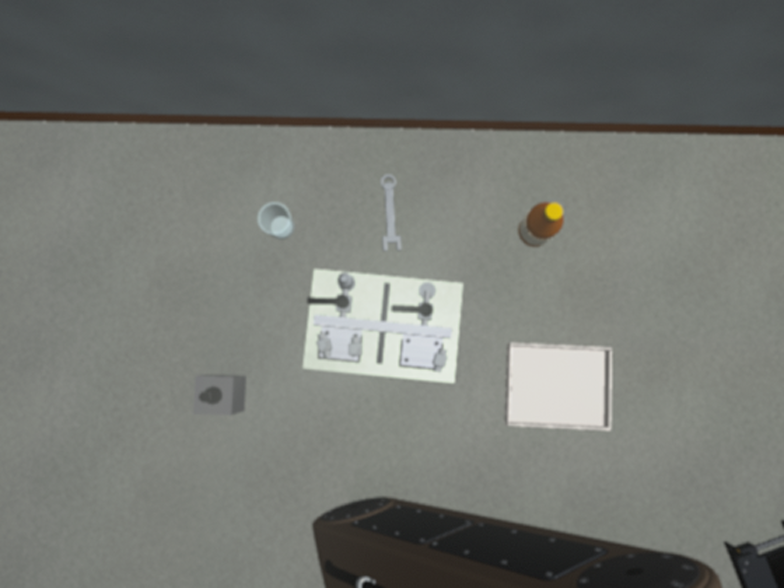

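The left line (larger y) carries the tall canister. There are two fittings on its cover plate and one on the right plate. I'll enlarge these next.

```bash
cat > h.py <<'E'
from cell import env, optics, job
import cv2, numpy as np
P={n:optics.camera_params(n) for n in("scene","top")}
def proj(n,p):
    c=P[n];W=c["world_from_camera"];q=W[:3,:3].T@(np.array(p,float)-W[:3,3])
    return np.array([c["cx"]+c["fx"]*q[0]/-q[2], c["cy"]-c["fy"]*q[1]/-q[2]])
def ray(n,u,v,z):
    c=P[n];W=c["world_from_camera"];d=W[:3,:3]@np.array([(u-c["cx"])/c["fx"],-(v-c["cy"])/c["fy"],-1])
    o=W[:3,3];return o+d*(z-o[2])/d[2]
def crop(n,x0,y0,w,h,name,k=None,pts=()):
    im=optics.read_camera(n)[:,:,::-1].copy();k=k or min(800//w,600//h)
    o=cv2.resize(im[y0:y0+h,x0:x0+w],None,fx=k,fy=k,interpolation=cv2.INTER_CUBIC)
    for p in pts:
        q=proj(n,p);cv2.circle(o,(int(round((q[0]+.5-x0)*k)),int(round((q[1]+.5-y0)*k))),2,(0,0,255),-1)
    cv2.imwrite(f"pics/{name}.png",o);print(name,"scale",k)
E
python3 - <<'E'
from h import *
crop("top",210,185,130,95,"t1")
crop("scene",230,155,165,145,"s1")
E
```

```text
t1 scale 6
s1 scale 4
```

View pics/t1.png

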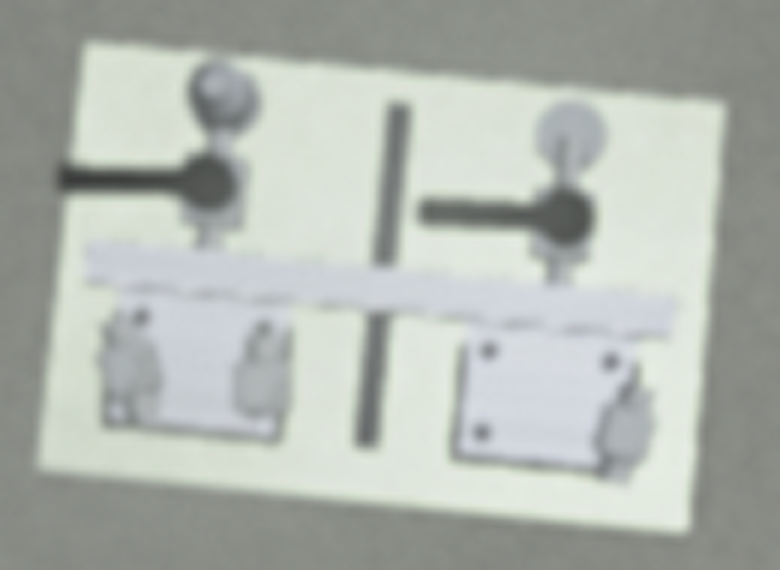

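View pics/s1.png

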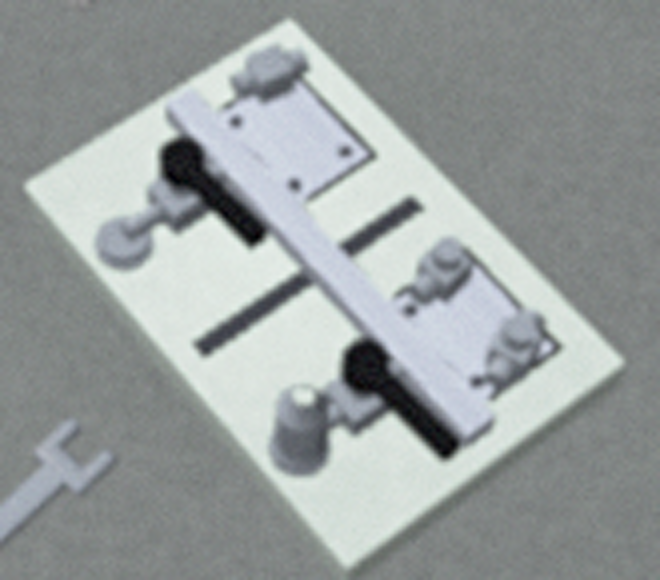

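```bash
cat > fit.py <<'E'
from h import *
from scipy.optimize import least_squares
M=[(95,150),(95,-150),(-105,-150),(-105,150)]
T=[(85,41),(727,101),(690,532),(38,470)]
S=[(348,568),(25,187),(290,17),(625,361)]
obs={"top":np.array([((u+.5)/6-.5+210,(v+.5)/6-.5+185) for u,v in T]),"scene":np.array([((u+.5)/4-.5+230,(v+.5)/4-.5+155) for u,v in S])}
def m2w(m,q):
    c,s=np.cos(q[2]),np.sin(q[2]); return np.array([q[0]+c*m[0]-s*m[1],q[1]+s*m[0]+c*m[1],m[2]])
def res(q,ns):
    return np.concatenate([proj(n,m2w((*m,30),q))-o for n in ns for m,o in zip(M,obs[n])])
for ns in(["top"],["scene"],["top","scene"]):
    r=least_squares(res,[560,0,0],args=(ns,));print(ns,r.x,np.round(r.fun,1))
np.save("mod.npy",r.x)
E
python3 fit.py
```

```text
['top'] [ 5.63543930e+02  2.48819407e+01 -7.42662299e-02] [-0.2 -0.3  0.2 -0.2  0.3  0.3 -0.3  0.2]
['scene'] [ 5.62725455e+02  2.91690149e+01 -7.47153368e-02] [ 0.2  0.8 -1.2 -0.9 -0.1 -0.5  1.1  0.2]
['top', 'scene'] [ 5.62952335e+02  2.73665968e+01 -7.43970072e-02] [-1.  -0.1 -0.7 -0.  -0.6  0.5 -1.2  0.4 -0.5  0.2 -1.8 -1.4 -0.7 -0.9
  0.4 -0.3]
```

```bash
python3 - <<'E'
from h import *
q=np.load("mod.npy")
im=optics.read_camera("scene")[:,:,::-1]
for nm,(x,y,w,h) in {"sa":(285,240,110,62),"sb":(232,155,110,60)}.items():
    o=cv2.resize(im[y:y+h,x:x+w],None,fx=7,fy=7,interpolation=cv2.INTER_CUBIC)
    o=np.clip((o.astype(float)-90)*1.6,0,255).astype('uint8')
    cv2.imwrite(f"pics/{nm}.png",o)
E
```

```text
(no output)
```

View pics/sa.png

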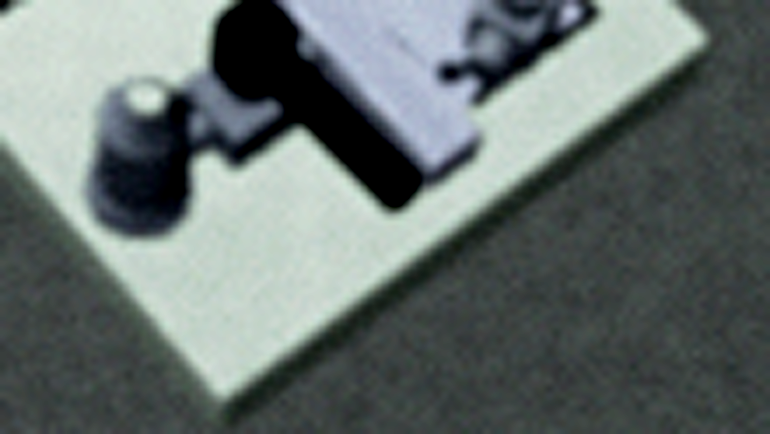

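View pics/sb.png

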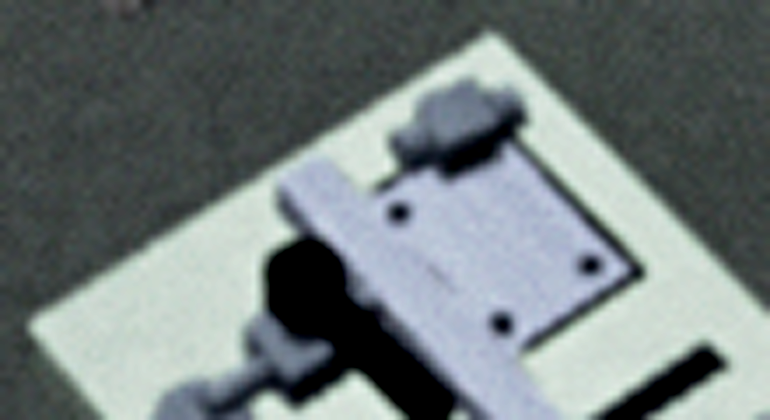

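```bash
cat > fit2.py <<'E'
from h import *
from scipy.optimize import least_squares
q=np.load("mod.npy")
M=[(95,150),(95,-150),(-105,-150),(-105,150)]
def m2w(m,q):
    c,s=np.cos(q[2]),np.sin(q[2]); return np.array([q[0]+c*m[0]-s*m[1],q[1]+s*m[0]+c*m[1],m[2]])
import json
E_={}
for n in("top","scene"):
    g=np.mean([cv2.cvtColor(optics.read_camera(n),cv2.COLOR_RGB2GRAY).astype(np.float32) for _ in range(3)],axis=0)
    L=[]
    for a,b in zip(M,M[1:]+M[:1]):
        for t in np.linspace(.06,.94,40):
            m=np.array(a)*(1-t)+np.array(b)*t
            p=proj(n,m2w((*m,30),q)); nd=np.array(b)-np.array(a); 
            e=proj(n,m2w((*b,30),q))-proj(n,m2w((*a,30),q)); nv=np.array([-e[1],e[0]])/np.linalg.norm(e)
            cen=proj(n,m2w((-5,0,30),q)); 
            if nv@(cen-p)<0: nv=-nv  # inward
            s=np.arange(-5,5.01,.25); xs=p[:,None]+nv[:,None]*s
            pr=cv2.remap(g.astype(np.float32),xs[0].astype(np.float32)[None],xs[1].astype(np.float32)[None],cv2.INTER_LINEAR)[0]
            hi=np.median(pr[-8:]); lo=np.median(pr[:8]); 
            if hi-lo<40: continue
            th=(hi+lo)/2
            i=np.where((pr[:-1]<th)&(pr[1:]>=th))[0]
            if len(i)!=1: continue
            i=i[0]; d=s[i]+.25*(th-pr[i])/(pr[i+1]-pr[i]); L.append((p+nv*d,a,b))
    E_[n]=L
def res(x,ns,off=None):
    r=[]
    for n in ns:
        C={m:proj(n,m2w((*m,30),x)) for m in M}
        for p,a,b in E_[n]:
            e=C[b]-C[a]; d=p-C[a]; r.append((e[0]*d[1]-e[1]*d[0])/np.linalg.norm(e))
    return np.array(r)
for ns in(["top"],["scene"],["top","scene"]):
    r=least_squares(res,q,args=(ns,),loss="soft_l1");print(ns,np.round(r.x,4),len(r.fun),np.sqrt(np.mean(res(r.x,ns)**2)))
    if ns!=["top","scene"]:
        f=res(r.x,ns)
        for a in M: print(a,np.mean([v for v,l in zip(f,E_[ns[0]]) if l[1]==a]))
np.save("mod2.npy",r.x)
E
python3 fit2.py
```

```text
['top'] [ 5.634425e+02  2.567290e+01 -7.750000e-02] 150 0.2670339805547356
(95, 150) 0.2637765347498253
(95, -150) 0.23724198604338528
(-105, -150) 0.20775553164875427
(-105, 150) 0.26229537112161316
['scene'] [ 5.636968e+02  2.867040e+01 -7.610000e-02] 156 0.3563123844970265
(95, 150) 0.07230841607645173
(95, -150) 0.5290180416504253
(-105, -150) 0.07282625336361212
(-105, 150) 0.39029027081642653
['top', 'scene'] [ 5.635866e+02  2.738580e+01 -7.660000e-02] 306 0.5241448748422298
```

```bash
python3 - <<'E'
from h import *
def im(n): return np.mean([optics.read_camera(n)[:,:,::-1].astype(float) for _ in range(4)],axis=0)
a=im("top");b=im("scene")
def sv(a,x,y,w,h,k,nm): cv2.imwrite(f"pics/{nm}.png",np.clip((cv2.resize(a[y:y+h,x:x+w],None,fx=k,fy=k,interpolation=cv2.INTER_CUBIC)-60)*1.4,0,255).astype('uint8'))
sv(a,220,225,50,38,16,"f1");sv(b,325,205,50,46,13,"f2")
sv(a,295,235,30,35,14,"f3");sv(b,280,155,35,35,14,"f4")
x=cv2.imread("pics/f3.png");y=cv2.imread("pics/f4.png");cv2.imwrite("pics/f34.png",np.hstack([x,y[:490]]))
E
```

```text
(no output)
```

View pics/f1.png

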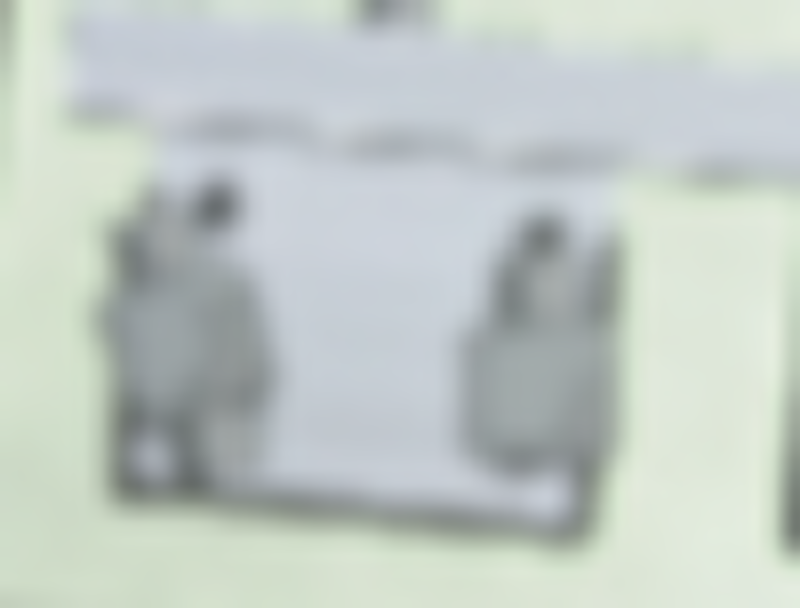

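View pics/f2.png

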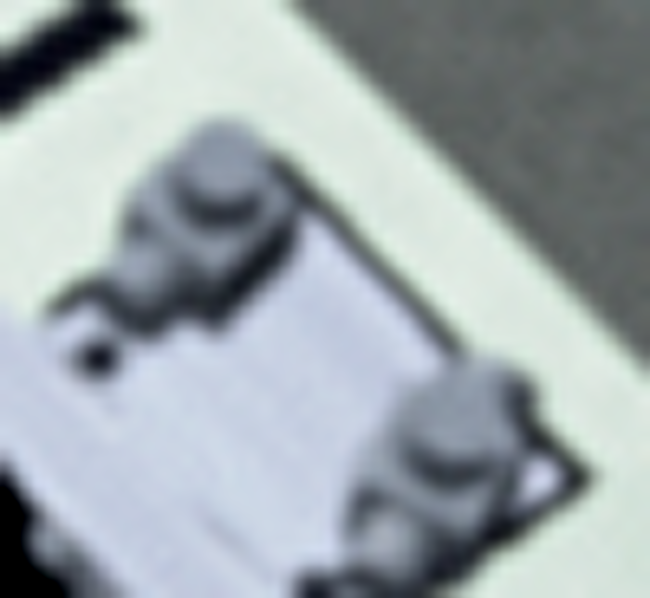

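View pics/f34.png

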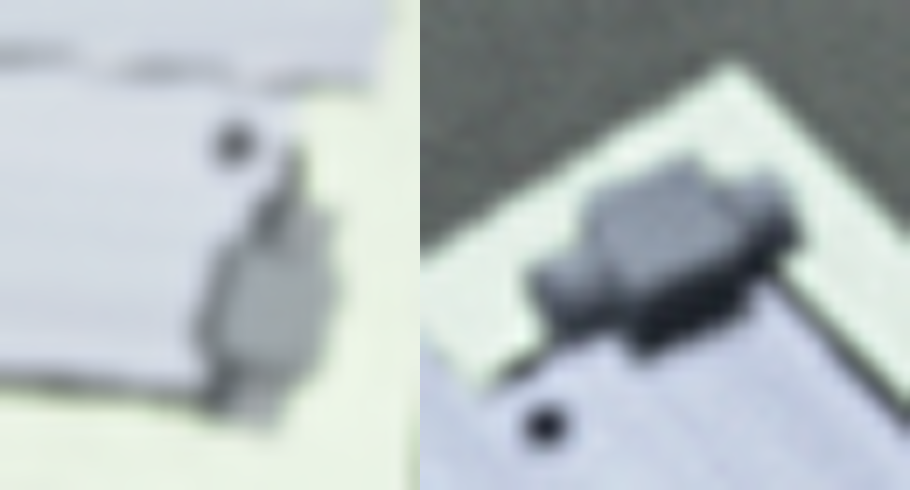

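```bash
cat > ov.py <<'E'
from h import *
def m2w(m,q):
    c,s=np.cos(q[2]),np.sin(q[2]); return np.array([q[0]+c*m[0]-s*m[1],q[1]+s*m[0]+c*m[1],m[2]])
Q={"top":np.array([563.4,25.7,-.0770]),"scene":np.array([563.7,28.7,-.0770])}  # per-camera module pose
def cylx(x0,x1,r,z): return [(x,r*np.cos(t),z+r*np.sin(t)) for x in(x0,x1) for t in np.linspace(0,6.28,13)[:-1]]
def parts(k):
    L=23; hb=15 if k=="block" else 12
    ps=[[(a*hb,b*12,c) for a in(-1,1) for b in(-1,1) for c in(0,24)]]
    if k in("union","tee"): ps+= [cylx(-L,-12,8,12)]
    if k!="block": ps+=[cylx(12,L,8,12)]
    if k in("tee","elbow"): ps+=[[(8*np.cos(t),8*np.sin(t),z) for z in(24,36) for t in np.linspace(0,6.28,13)[:-1]]]
    return ps
def local(p,x,y,yaw,z): c,s=np.cos(yaw),np.sin(yaw); return (x+c*p[0]-s*p[1],y+s*p[0]+c*p[1],z+p[2])
def draw(n,o,x0,y0,k,fits):
    q=Q[n]
    def px(w): u=proj(n,w); return [(u[0]+.5-x0)*k,(u[1]+.5-y0)*k]
    for kind,x,y,yaw in fits:   # module frame
        for pt in parts(kind):
            h=cv2.convexHull(np.array([px(m2w(local(p,x,y,yaw,30),q)) for p in pt],np.float32)).astype(int)
            cv2.polylines(o,[h],True,(0,0,255),1)
    for s in(1,-1):
        cv2.polylines(o,[np.array([px(m2w((a,b*s,30),q)) for a,b in((-30,40),(-80,40),(-80,120),(-30,120))]).astype(int)],False,(0,200,0),1)
def im(n): return np.mean([optics.read_camera(n)[:,:,::-1].astype(float) for _ in range(3)],axis=0)
def view(fits,name):
    a=im("top");b=im("scene")
    for i,(A,n,x,y,w,h,k) in enumerate([(a,"top",220,225,50,38,16),(b,"scene",325,200,50,50,12),(a,"top",295,235,30,35,16),(b,"scene",280,155,35,35,16)]):
        o=np.clip((cv2.resize(A[y:y+h,x:x+w],None,fx=k,fy=k,interpolation=cv2.INTER_CUBIC)-60)*1.4,0,255).astype('uint8')
        draw(n,o,x,y,k,fits); cv2.imwrite(f"pics/{name}{i}.png",o)
E
cat > v.py <<'E'
import sys
from ov import *
r=np.deg2rad
fits=eval(sys.argv[2]); view(fits,sys.argv[1])
o=[cv2.imread(f"pics/{sys.argv[1]}{i}.png") for i in range(4)]
hh=lambda a:cv2.copyMakeBorder(a,0,max(0,600-a.shape[0]),0,0,cv2.BORDER_CONSTANT)[:600]
A=np.hstack([hh(o[0]),hh(o[1])]);A=cv2.resize(A,None,fx=.57,fy=.57)
B=cv2.resize(np.hstack([hh(o[2]),hh(o[3])]),None,fx=.57,fy=.57)
cv2.imwrite(f"pics/{sys.argv[1]}.png",np.vstack([cv2.copyMakeBorder(x[:300] if 0 else x,0,0,0,800-x.shape[1],cv2.BORDER_CONSTANT) for x in(A,B)])[:600])
E
python3 v.py g1 '[("tee",-55,118,r(20)),("elbow",-55,45,r(0)),("union",-55,-118,r(-15))]'
```

```text
(no output)
```

View pics/g1.png

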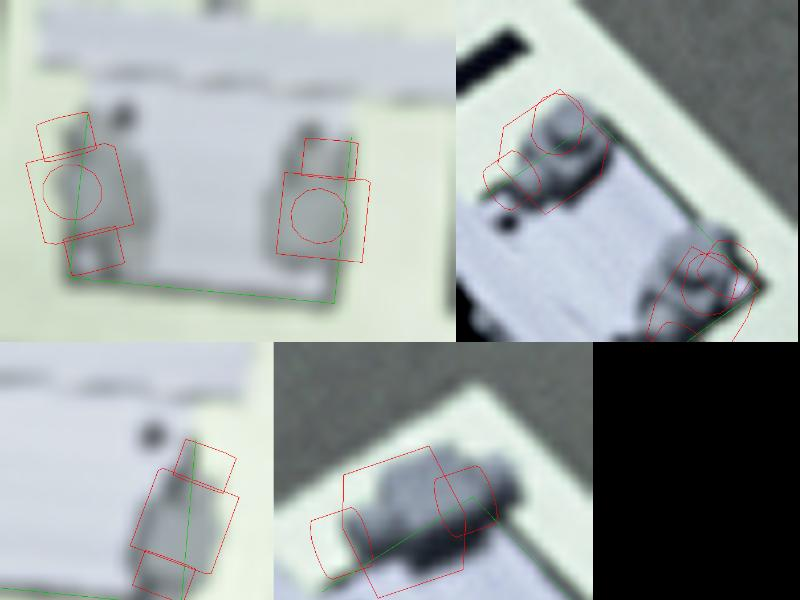

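```bash
sed -i 's/for pt in parts(kind):/for pt in parts(kind):/' ov.py
python3 v.py g2 '[("tee",-55,110,r(15)),("elbow",-59,48.5,r(0)),("union",-63,-115,r(-10))]'
```

```text
(no output)
```

View pics/g2.png

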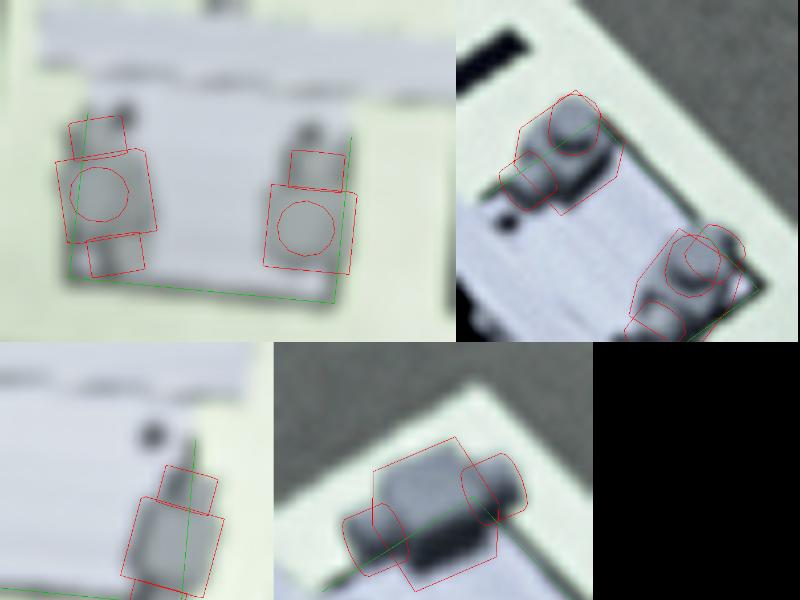

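```bash
python3 - <<'E'
from h import *
def sv(n,x,y,w,h,k,nm):
    a=np.mean([optics.read_camera(n)[:,:,::-1].astype(float) for _ in range(4)],axis=0)
    cv2.imwrite(f"pics/{nm}.png",np.clip((cv2.resize(a[y:y+h,x:x+w],None,fx=k,fy=k,interpolation=cv2.INTER_CUBIC))*1.3,0,255).astype('uint8'))
sv("top",130,258,50,45,13,"st1");sv("scene",425,240,70,65,9,"st2")
for p in [(510,343),(611,348),(610,430),(508,425)]: print(ray("top",p[0]/1.4,p[1]/1.4,35))
for p in [(350,108),(415,163),(284,148),(350,212)]: print(ray("scene",p[0]/1.4,p[1]/1.4,35))
E
```

```text
[ 527.3070131  -223.62586907   35.        ]
[ 521.45227369 -421.16895193   35.        ]
[ 363.80524283 -416.51356344   35.        ]
[ 369.4738422  -219.85891806   35.        ]
[ 367.60624136 -406.08288815   35.        ]
[ 368.59099172 -218.15317793   35.        ]
[ 526.04172526 -408.24564526   35.        ]
[ 530.34838242 -210.66521243   35.        ]
```

View pics/st1.png

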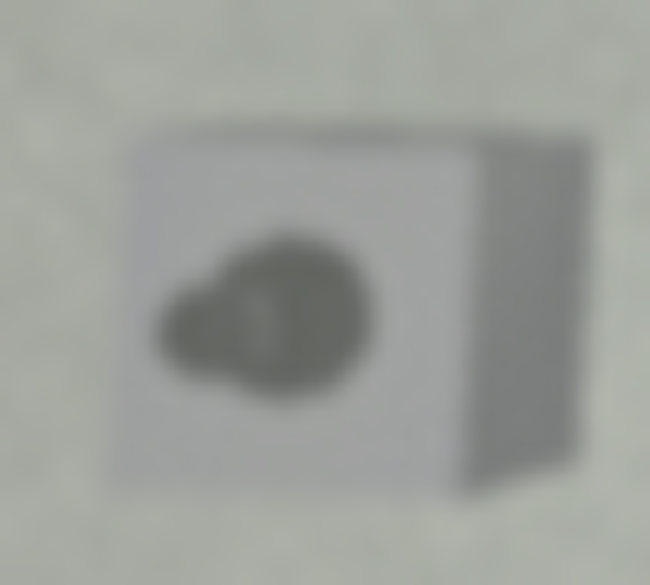

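View pics/st2.png

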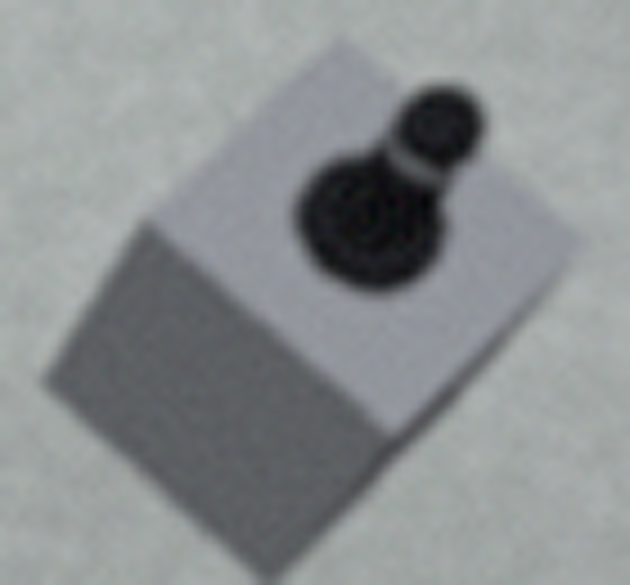

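```bash
python3 - <<'E'
from h import *
f=lambda u,k,o:(u+.5)/k-.5+o
def R(n,L,k,x,y,z): 
    a=np.array([ray(n,f(u,k,x),f(v,k,y),z)[:2] for u,v in L]);print(n,z,a.round(1).tolist(),a.mean(0).round(1)); return a
for n,L,k,x,y in(("top",[(128,145),(480,143),(460,493),(105,490)],13,130,258),("scene",[(340,38),(580,240),(393,437),(148,220)],9,425,240)):
    a=R(n,L,k,x,y,95)
    e=a-np.roll(a,1,axis=0); print(np.rad2deg(np.arctan2(e[:,1],e[:,0])).round(1),np.hypot(*e.T).round(1))
R("top",[(290,318)],13,130,258,101);R("scene",[(373,218)],9,425,240,98)
R("top",[(205,333)],13,130,258,151);R("scene",[(443,125)],9,425,240,151)
E
```

```text
top 95 [[452.6, 368.2], [454.3, 298.3], [385.7, 298.9], [385.0, 369.0]] [419.4 333.6]
[ -0.6 -88.6 179.5  90.6] [67.6 69.9 68.6 70.1]
scene 95 [[384.6, 302.8], [385.3, 370.0], [454.4, 371.2], [453.3, 302.7]] [419.4 336.7]
[179.9  89.4   1.  -90.9] [68.8 67.2 69.1 68.6]
top 101 [[419.6, 332.5]] [419.6 332.5]
scene 98 [[417.2, 336.1]] [417.2 336.1]
top 151 [[419.2, 333.4]] [419.2 333.4]
scene 151 [[420.9, 336.9]] [420.9 336.9]
```

```bash
cat > st.py <<'E'
from cell import env
import numpy as np
from scipy.spatial.transform import Rotation as Ro
s=env.state();R=Ro.from_euler('xyz',s["tcp_rot"]).as_matrix()
print("t %.2f"%s["t"],"tcp",s["eef_pos"].round(2),"jaw deg %.2f"%np.rad2deg(np.arctan2(R[1,1],R[0,1])),"x",R[:,0].round(3),"j",s["joints"].round(2),"F",s["ft_force"].round(1),"op %.3f"%s["opening"])
E
python3 st.py
python3 - <<'E'
from ov import *
q=np.array([563.5,27.2,-.077])
for n,m in dict(tee=(-56,109,46),elbow=(-59,48.5,46),union=(-63,-115,46),axisL=(34,80,77),seamin=(-30,40,30),filt=(72,80,0)).items(): print(n,m2w(m,q).round(1))
# valve axis from pictures: top crop t1 (208,183), scene s1 (366,365)
print(ray("top",(208.5)/6-.5+210,183.5/6-.5+185,84),ray("scene",366.5/4-.5+230,365.5/4-.5+155,84))
E
```

```text
t 1.95 tcp [ 216.57 -586.31  214.68] jaw deg -69.73 x [ 0. -0. -1.] j [-1.32  0.49  1.56  0.    1.09 -0.11] F [0.5 0.9 0. ] op 0.997
tee [516.1 140.2  46. ]
elbow [508.4  80.1  46. ]
union [491.8 -82.6  46. ]
axisL [603.6 104.3  77. ]
seamin [536.7  69.4  30. ]
filt [641.4 101.4   0. ]
[598.21271167 102.67061459  84.        ] [600.43711475 108.90944214  84.        ]
```

```bash
python3 -m handwheel '[{"travel":[275,503,0],"roll":-36},{"travel":[275,503,0],"roll":-36},{"travel":[275,503,0],"roll":-36},{"travel":[275,503,0],"roll":-36},{"travel":[275,503,0],"roll":-36},{"travel":[275,503,0],"roll":-36},{"travel":[275,503,0],"roll":-36},{"travel":[275,503,0],"roll":-36}]' -0.2; python3 st.py
```

```text
t: 2.75
eef_pos: [407.9, -235.8, 214.9]
tcp_rot: [2.672, 1.57, -0.744]
ft_force: [0.7, -1.2, -0.1]
opening: 0.599
t 2.75 tcp [ 407.93 -235.77  214.94] jaw deg -105.75 x [ 0.001 -0.    -1.   ] j [-0.66  0.27  1.92 -0.    0.95  1.18] F [ 0.7 -1.2 -0.1] op 0.599
```

```bash
python3 -m handwheel '[{"travel":[78,140,-95],"roll":0},{"travel":[78,140,-95],"roll":0},{"travel":[78,140,-95],"roll":0},{"travel":[78,140,-95],"roll":0},{"travel":[78,140,-95],"roll":0},{"travel":[78,140,-95],"roll":0}]'; python3 st.py
python3 - <<'E'
from h import *
s=env.state()["eef_pos"]
crop("top",270,190,70,80,"c1",7,[s]);crop("scene",260,130,90,80,"c2",7,[s])
E
python3 -c "
import cv2,numpy as np
a=cv2.imread('pics/c1.png');b=cv2.imread('pics/c2.png');cv2.imwrite('pics/c12.png',cv2.resize(np.hstack([a,b]),None,fx=.71,fy=.71))"
```

```text
t: 3.35
eef_pos: [485.3, -97.2, 119.5]
tcp_rot: [0.209, 1.57, 3.078]
ft_force: [-0.4, -0.0, 1.5]
opening: 0.596
t 3.35 tcp [485.34 -97.18 119.48] jaw deg -105.63 x [-0.001  0.    -1.   ] j [-0.33  0.44  1.98 -0.    0.73  1.51] F [-0.4 -0.   1.5] op 0.596
c1 scale 7
c2 scale 7
```

View pics/c12.png

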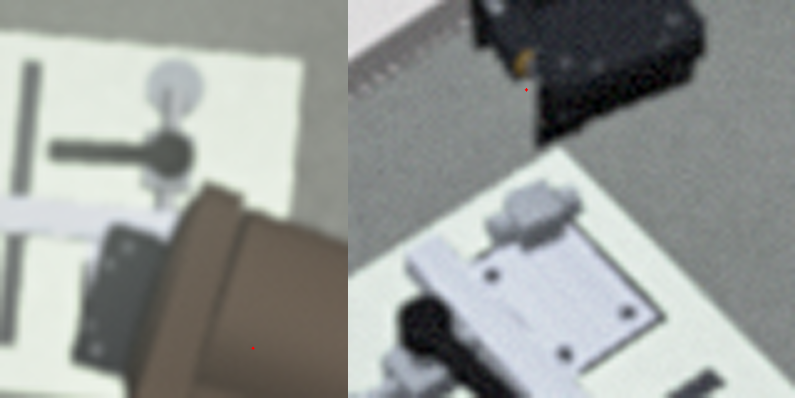

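```bash
python3 -m handwheel '[{"travel":[6,14,-40],"roll":0},{"travel":[6,14,-40],"roll":0},{"travel":[6,14,-40],"roll":0}]'; python3 st.py
python3 - <<'E'
from h import *
s=env.state()["eef_pos"]
c,sn=np.cos(np.deg2rad(-105.6)),np.sin(np.deg2rad(-105.6))
pts=[s]+[s+np.array([c*a,sn*a,0]) for a in(-28.5,28.5)]
crop("scene",260,130,90,80,"c3",8,pts)
E
```

```text
t: 3.75
eef_pos: [491.0, -84.4, 80.3]
tcp_rot: [0.214, 1.57, 3.081]
ft_force: [-1.1, -0.6, 0.7]
opening: 0.601
t 3.75 tcp [491.02 -84.37  80.27] jaw deg -105.76 x [-0.001  0.    -1.   ] j [-0.3   0.51  2.   -0.    0.63  1.54] F [-1.1 -0.6  0.7] op 0.601
c3 scale 8
```

View pics/c3.png

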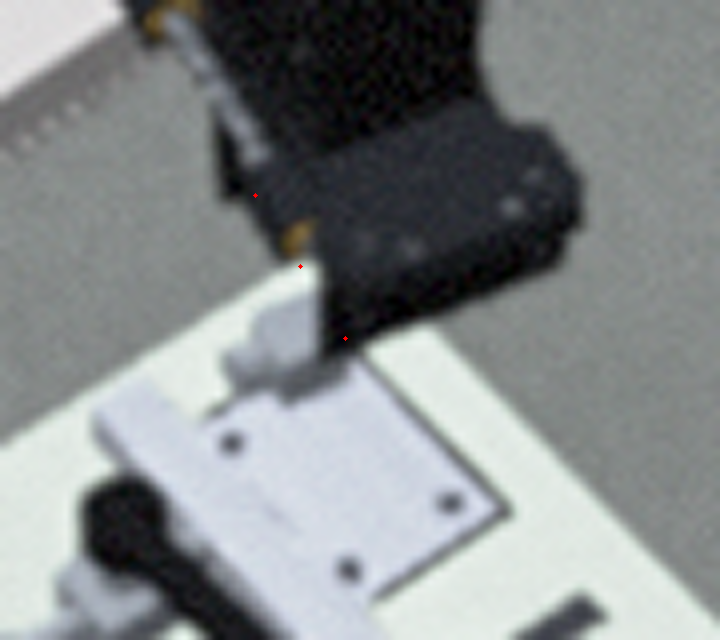

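```bash
python3 -m handwheel '[{"travel":[0,0,-25],"roll":0},{"travel":[0,0,-45],"roll":0},{"travel":[0,0,-45],"roll":0},{"travel":[0,0,-45],"roll":0}]'; python3 -m handwheel '[{"travel":[0,0,0],"roll":0},{"travel":[0,0,0],"roll":0},{"travel":[0,0,0],"roll":0},{"travel":[0,0,0],"roll":0},{"travel":[0,0,0],"roll":0}]' 1; python3 st.py
```

```text
t: 4.2
eef_pos: [491.7, -84.2, 35.9]
tcp_rot: [3.002, 1.57, -0.415]
ft_force: [0.0, -0.3, 1.0]
opening: 0.599
t: 4.7
eef_pos: [491.4, -83.6, 34.8]
tcp_rot: [2.706, 1.571, -0.71]
ft_force: [-0.8, -0.4, 3.9]
opening: 0.251
t 4.70 tcp [491.37 -83.57  34.85] jaw deg -105.72 x [ 0. -0. -1.] j [-0.3   0.59  2.03 -0.    0.52  1.54] F [-0.8 -0.4  3.9] op 0.251
```

```bash
python3 -m handwheel '[{"travel":[0,0,40],"roll":0},{"travel":[0,-30,60],"roll":0},{"travel":[-6,-286,60],"roll":0},{"travel":[-6,-286,60],"roll":0},{"travel":[-6,-286,60],"roll":0},{"travel":[-6,-286,60],"roll":0},{"travel":[-6,-286,60],"roll":0},{"travel":[-6,-286,60],"roll":0}]'; python3 -m handwheel '[{"travel":[0,-10,0],"roll":0},{"travel":[0,-10,0],"roll":0},{"travel":[0,-10,0],"roll":0}]'; python3 st.py
python3 - <<'E'
from h import *
crop("scene",180,60,130,100,"d1",6)
E
```

```text
t: 5.5
eef_pos: [484.7, -374.6, 94.4]
tcp_rot: [2.391, 1.569, -1.029]
ft_force: [-0.7, 0.4, -0.5]
opening: 0.251
t: 5.8
eef_pos: [485.4, -378.4, 94.6]
tcp_rot: [-0.518, 1.57, 2.35]
ft_force: [-0.2, -0.2, -1.6]
opening: 0.25
t 5.80 tcp [ 485.39 -378.4    94.59] jaw deg -105.67 x [-0.  0. -1.] j [-0.77  0.61  1.7   0.    0.83  1.07] F [-0.2 -0.2 -1.6] op 0.250
d1 scale 6
```

View pics/d1.png

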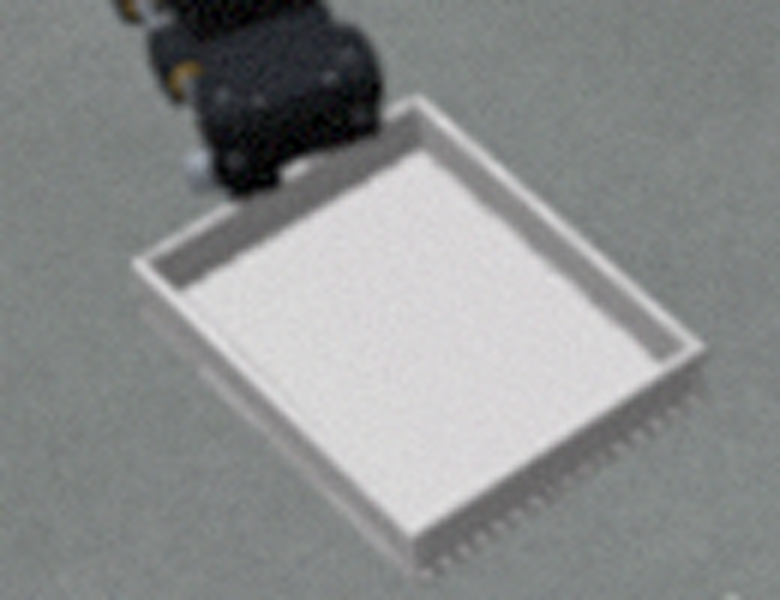

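```bash
python3 -m handwheel '[{"travel":[-10,20,-20],"roll":0},{"travel":[-10,24,-50],"roll":0},{"travel":[-10,24,-75],"roll":0},{"travel":[-10,24,-82],"roll":0},{"travel":[-10,24,-82],"roll":0},{"travel":[-10,24,-82],"roll":0}]'; python3 -m handwheel '[{"travel":[0,0,0],"roll":0},{"travel":[0,0,0],"roll":0},{"travel":[0,0,0],"roll":0}]' 0.15;python3 st.py; python3 -m handwheel '[{"travel":[0,0,50],"roll":0},{"travel":[0,0,110],"roll":0},{"travel":[0,100,110],"roll":0},{"travel":[0,100,110],"roll":0},{"travel":[0,150,110],"roll":0}]';python3 st.py
python3 - <<'E'
from h import *
crop("scene",180,60,130,100,"d2",6)
E
```

```text
t: 6.45
eef_pos: [475.9, -355.6, 13.7]
tcp_rot: [2.603, 1.57, -0.812]
ft_force: [-0.2, 0.4, -0.2]
opening: 0.25
t: 6.75
eef_pos: [475.5, -355.8, 13.4]
tcp_rot: [2.592, 1.57, -0.824]
ft_force: [0.3, 0.5, -0.8]
opening: 0.411
t 6.75 tcp [ 475.52 -355.8    13.39] jaw deg -105.73 x [ 0.001 -0.001 -1.   ] j [-0.75  0.71  1.8  -0.    0.63  1.09] F [ 0.3  0.5 -0.8] op 0.411
t: 7.25
eef_pos: [475.2, -204.9, 123.9]
tcp_rot: [2.875, 1.569, -0.542]
ft_force: [1.2, 0.8, -0.1]
opening: 0.429
t 7.25 tcp [ 475.18 -204.9   123.86] jaw deg -105.80 x [ 0.002 -0.001 -1.   ] j [-0.53  0.46  1.92 -0.    0.76  1.31] F [ 1.2  0.8 -0.1] op 0.429
d2 scale 6
```

View pics/d2.png

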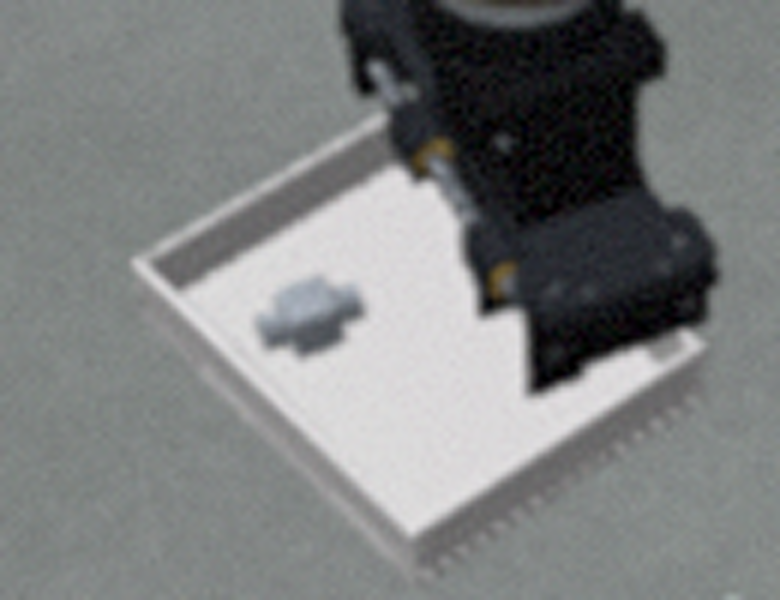

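```bash
python3 -m handwheel '[{"travel":[33,285,0],"roll":11},{"travel":[33,285,0],"roll":11},{"travel":[33,285,0],"roll":11},{"travel":[33,285,0],"roll":11},{"travel":[33,285,0],"roll":11},{"travel":[33,285,0],"roll":11},{"travel":[33,285,-20],"roll":11},{"travel":[33,285,-40],"roll":11}]' -0.05; python3 -m handwheel '[{"travel":[0,0,0],"roll":0},{"travel":[0,0,0],"roll":0}]'; python3 st.py
python3 - <<'E'
from h import *
crop("scene",300,170,100,75,"d3",8,[env.state()["eef_pos"]])
E
```

```text
t: 8.1
eef_pos: [508.6, 80.3, 82.8]
tcp_rot: [-3.086, 1.569, -0.024]
ft_force: [0.4, -0.6, -0.5]
opening: 0.526
t: 8.3
eef_pos: [508.4, 78.8, 83.0]
tcp_rot: [0.402, 1.57, -2.822]
ft_force: [0.0, -0.7, -0.0]
opening: 0.523
t 8.30 tcp [508.38  78.8   83.03] jaw deg -94.74 x [-0. -0. -1.] j [ 0.03  0.52  1.96 -0.    0.66  1.68] F [ 0.  -0.7 -0. ] op 0.523
d3 scale 8
```

View pics/d3.png

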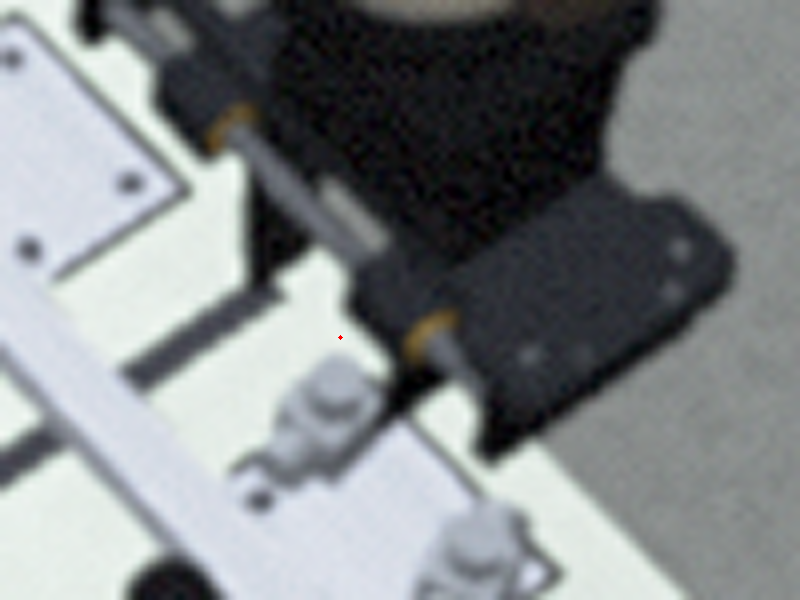

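```bash
python3 -m handwheel '[{"travel":[0,0,-25],"roll":0},{"travel":[0,0,-48],"roll":0},{"travel":[0,0,-48],"roll":0},{"travel":[0,0,-48],"roll":0}]'; python3 -m handwheel '[{"travel":[0,0,0],"roll":0},{"travel":[0,0,0],"roll":0},{"travel":[0,0,0],"roll":0},{"travel":[0,0,0],"roll":0},{"travel":[0,0,0],"roll":0}]' 1; python3 st.py; python3 -m handwheel '[{"travel":[0,0,45],"roll":0},{"travel":[0,0,80],"roll":0},{"travel":[0,0,80],"roll":0}]'; python3 st.py
python3 - <<'E'
from h import *
crop("scene",300,170,100,75,"d4",8,[env.state()["eef_pos"]])
E
```

```text
t: 8.75
eef_pos: [508.7, 78.7, 35.6]
tcp_rot: [3.082, 1.57, -0.143]
ft_force: [0.5, 0.0, 0.2]
opening: 0.521
t: 9.25
eef_pos: [508.6, 79.0, 35.2]
tcp_rot: [-3.09, 1.57, -0.031]
ft_force: [0.0, 0.4, 5.8]
opening: 0.26
t 9.25 tcp [508.58  79.01  35.2 ] jaw deg -94.73 x [ 0.001 -0.    -1.   ] j [ 0.03  0.6   1.99 -0.    0.55  1.68] F [0.  0.4 5.8] op 0.260
t: 9.55
eef_pos: [510.0, 79.1, 118.4]
tcp_rot: [-3.045, 1.564, 0.014]
ft_force: [0.4, -0.7, -1.1]
opening: 0.257
t 9.55 tcp [509.97  79.08 118.41] jaw deg -94.72 x [ 0.006  0.    -1.   ] j [ 0.03  0.46  1.93 -0.    0.74  1.68] F [ 0.4 -0.7 -1.1] op 0.257
d4 scale 8
```

View pics/d4.png

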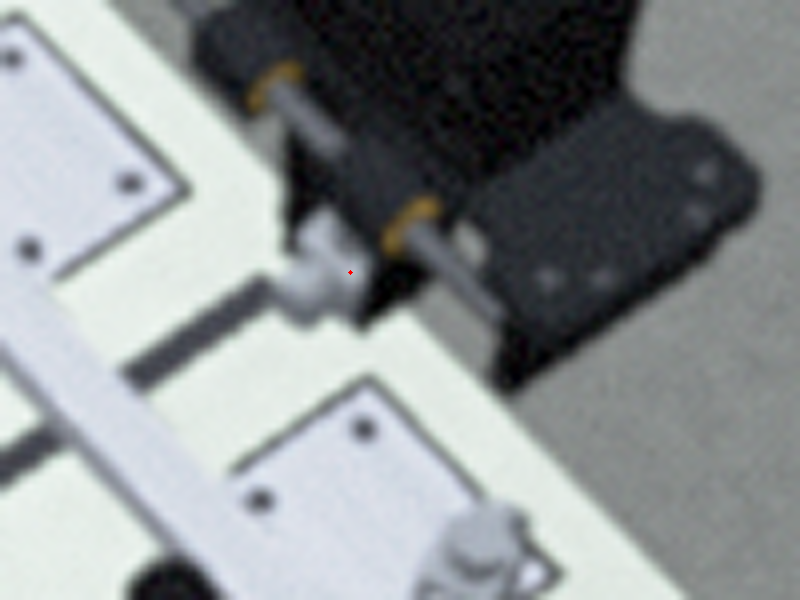

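```bash
python3 -m handwheel '[{"travel":[-95,-395,0],"roll":0},{"travel":[-95,-395,0],"roll":0},{"travel":[-95,-395,0],"roll":0},{"travel":[-95,-395,0],"roll":0},{"travel":[-95,-395,0],"roll":0},{"travel":[-95,-395,0],"roll":0},{"travel":[-95,-395,0],"roll":0},{"travel":[-95,-395,0],"roll":0}]'; python3 -m handwheel '[{"travel":[0,0,-50],"roll":0},{"travel":[0,0,-50],"roll":0},{"travel":[0,0,-50],"roll":0}]'; python3 st.py
```

```text
t: 10.4
eef_pos: [413.4, -311.5, 113.4]
tcp_rot: [-0.677, 1.569, 2.382]
ft_force: [0.6, -0.4, -1.2]
opening: 0.26
t: 10.7
eef_pos: [414.1, -308.9, 63.8]
tcp_rot: [-0.68, 1.567, 2.379]
ft_force: [0.1, 0.5, -0.4]
opening: 0.255
t 10.70 tcp [ 414.06 -308.88   63.85] jaw deg -94.72 x [-0.003  0.003 -1.   ] j [-0.77  0.56  1.97 -0.    0.62  0.88] F [ 0.1  0.5 -0.4] op 0.255
```

```bash
python3 -m handwheel '[{"travel":[0,-6,-30],"roll":0},{"travel":[0,-6,-48],"roll":0},{"travel":[0,-6,-52],"roll":0},{"travel":[0,-6,-52],"roll":0},{"travel":[0,-6,-52],"roll":0}]'; python3 -m handwheel '[{"travel":[0,0,0],"roll":0},{"travel":[0,0,0],"roll":0},{"travel":[0,0,0],"roll":0}]' 0.15;python3 st.py; python3 -m handwheel '[{"travel":[0,0,50],"roll":0},{"travel":[0,0,110],"roll":0},{"travel":[0,100,110],"roll":0},{"travel":[20,100,110],"roll":0},{"travel":[20,150,110],"roll":0}]';python3 st.py
python3 - <<'E'
from h import *
crop("scene",180,60,130,100,"d5",6)
crop("scene",310,190,80,70,"d6",8)
E
```

```text
t: 11.2
eef_pos: [415.5, -315.9, 14.2]
tcp_rot: [2.408, 1.569, -0.816]
ft_force: [0.2, 0.9, 0.8]
opening: 0.257
t: 11.5
eef_pos: [414.9, -316.1, 13.2]
tcp_rot: [2.347, 1.57, -0.877]
ft_force: [-0.9, -0.7, 0.1]
opening: 0.414
t 11.50 tcp [ 414.92 -316.12   13.21] jaw deg -94.73 x [ 0.001 -0.001 -1.   ] j [-0.78  0.65  1.98 -0.    0.51  0.88] F [-0.9 -0.7  0.1] op 0.414
t: 12.0
eef_pos: [435.9, -169.2, 123.7]
tcp_rot: [2.716, 1.568, -0.509]
ft_force: [1.1, 0.2, 0.3]
opening: 0.422
t 12.00 tcp [ 435.91 -169.22  123.75] jaw deg -94.81 x [ 0.003 -0.002 -1.   ] j [-0.51  0.4   2.04  0.    0.7   1.14] F [1.1 0.2 0.3] op 0.422
d5 scale 6
d6 scale 8
```

View pics/d5.png

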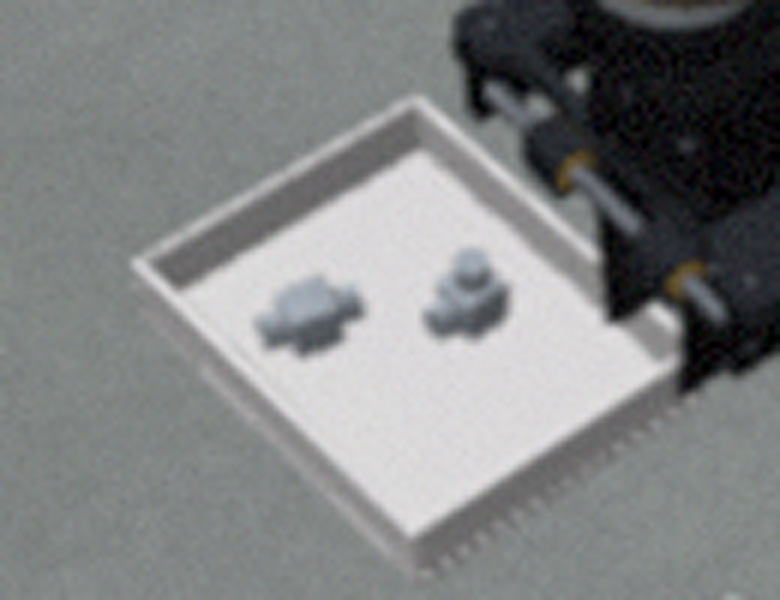

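View pics/d6.png

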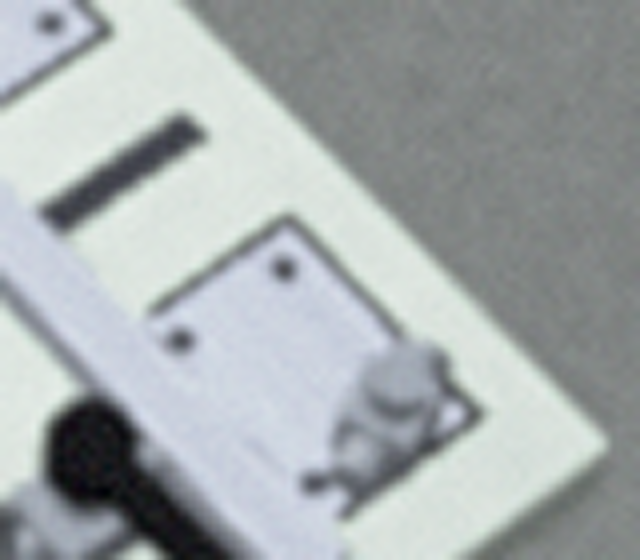

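```bash
python3 -m handwheel '[{"travel":[80,309,0],"roll":18},{"travel":[80,309,0],"roll":18},{"travel":[80,309,0],"roll":18},{"travel":[80,309,0],"roll":18},{"travel":[80,309,0],"roll":18},{"travel":[80,309,0],"roll":18},{"travel":[80,309,-20],"roll":18},{"travel":[80,309,-40],"roll":18}]' -0.25; python3 -m handwheel '[{"travel":[0,0,0],"roll":0},{"travel":[0,0,0],"roll":0}]'; python3 st.py
python3 - <<'E'
from h import *
s=env.state()["eef_pos"]
crop("scene",310,190,80,70,"d7",8,[s,s-[0,0,17]])
E
```

```text
t: 12.9
eef_pos: [515.6, 141.2, 82.4]
tcp_rot: [3.049, 1.569, 0.142]
ft_force: [-0.4, 0.6, 0.2]
opening: 0.631
t: 13.1
eef_pos: [514.8, 138.5, 82.8]
tcp_rot: [0.097, 1.57, -2.814]
ft_force: [0.1, -0.7, 0.8]
opening: 0.623
t 13.10 tcp [514.77 138.48  82.82] jaw deg -76.76 x [-0.001 -0.    -1.   ] j [ 0.14  0.54  1.91 -0.    0.69  1.48] F [ 0.1 -0.7  0.8] op 0.623
d7 scale 8
```

View pics/d7.png

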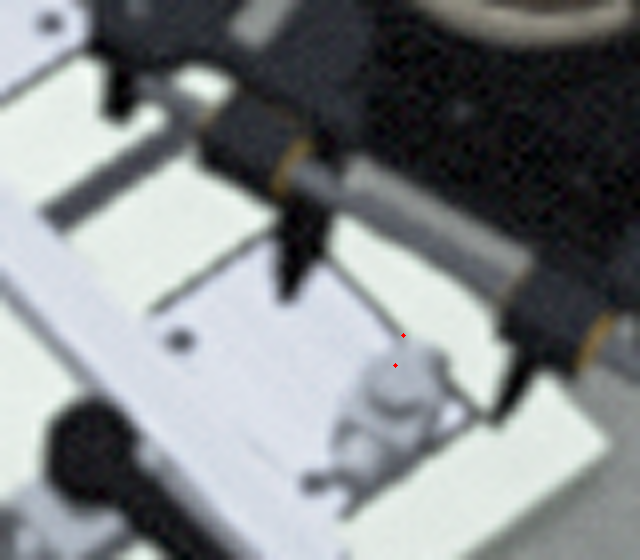

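```bash
python3 -m handwheel '[{"travel":[0,0,-25],"roll":0},{"travel":[0,0,-48],"roll":0},{"travel":[0,0,-48],"roll":0},{"travel":[0,0,-48],"roll":0}]'; python3 -m handwheel '[{"travel":[0,0,0],"roll":0},{"travel":[0,0,0],"roll":0},{"travel":[0,0,0],"roll":0},{"travel":[0,0,0],"roll":0},{"travel":[0,0,0],"roll":0}]' 1; python3 st.py; python3 -m handwheel '[{"travel":[0,0,45],"roll":0},{"travel":[0,0,80],"roll":0},{"travel":[0,0,80],"roll":0}]'; python3 st.py
```

```text
t: 13.55
eef_pos: [515.1, 138.6, 35.6]
tcp_rot: [2.864, 1.57, -0.047]
ft_force: [-0.3, 0.7, -0.2]
opening: 0.627
t: 14.05
eef_pos: [514.7, 139.1, 34.9]
tcp_rot: [3.015, 1.57, 0.105]
ft_force: [-0.2, 1.1, 0.8]
opening: 0.26
t 14.05 tcp [514.75 139.1   34.87] jaw deg -76.73 x [ 0.  0. -1.] j [ 0.14  0.62  1.94 -0.    0.58  1.48] F [-0.2  1.1  0.8] op 0.260
t: 14.35
eef_pos: [516.4, 139.4, 118.5]
tcp_rot: [3.039, 1.564, 0.129]
ft_force: [0.0, 0.3, -0.5]
opening: 0.252
t 14.35 tcp [516.36 139.39 118.46] jaw deg -76.72 x [ 0.006  0.001 -1.   ] j [ 0.14  0.49  1.89 -0.    0.76  1.48] F [ 0.   0.3 -0.5] op 0.252
```

```bash
python3 -m handwheel '[{"travel":[-40,-414,0],"roll":-18},{"travel":[-40,-414,0],"roll":-18},{"travel":[-40,-414,0],"roll":-18},{"travel":[-40,-414,0],"roll":-18},{"travel":[-40,-414,0],"roll":-18},{"travel":[-40,-414,0],"roll":-18},{"travel":[-40,-414,0],"roll":-18},{"travel":[-40,-414,0],"roll":-18}]'; python3 -m handwheel '[{"travel":[0,-13,-50],"roll":0},{"travel":[0,-13,-50],"roll":0},{"travel":[0,-13,-50],"roll":0}]'; python3 st.py
python3 - <<'E'
from h import *
s=env.state()["eef_pos"]
crop("scene",180,60,130,100,"d8",6)
E
```

```text
t: 15.15
eef_pos: [475.3, -261.0, 113.9]
tcp_rot: [-0.498, 1.57, 2.561]
ft_force: [1.0, 0.4, -0.7]
opening: 0.252
t: 15.45
eef_pos: [475.4, -271.4, 63.6]
tcp_rot: [-0.563, 1.567, 2.496]
ft_force: [1.0, -0.5, -0.4]
opening: 0.25
t 15.45 tcp [ 475.35 -271.37   63.58] jaw deg -94.76 x [-0.003  0.002 -1.   ] j [-0.64  0.59  1.89  0.    0.67  1.01] F [ 1.  -0.5 -0.4] op 0.250
d8 scale 6
```

View pics/d8.png

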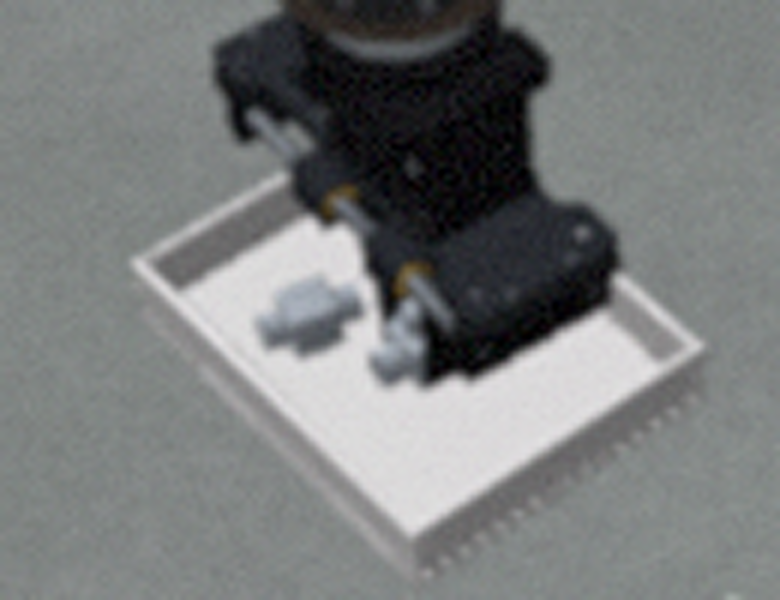

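```bash
python3 -m handwheel '[{"travel":[0,-2,-30],"roll":0},{"travel":[0,-2,-48],"roll":0},{"travel":[0,-2,-52],"roll":0},{"travel":[0,-2,-52],"roll":0},{"travel":[0,-2,-52],"roll":0}]'; python3 -m handwheel '[{"travel":[0,0,0],"roll":0},{"travel":[0,0,0],"roll":0},{"travel":[0,0,0],"roll":0}]' 0.15;python3 st.py; python3 -m handwheel '[{"travel":[0,0,50],"roll":0},{"travel":[0,0,120],"roll":0},{"travel":[-20,70,160],"roll":0},{"travel":[-20,150,160],"roll":0},{"travel":[-20,150,160],"roll":0}]';python3 st.py
python3 - <<'E'
from h import *
crop("scene",180,60,130,100,"d9",6)
crop("scene",270,190,120,100,"d10",6)
crop("top",200,180,110,90,"d11",7)
E
```

```text
t: 16.0
eef_pos: [477.0, -274.0, 14.2]
tcp_rot: [2.55, 1.569, -0.673]
ft_force: [0.4, -0.1, -1.0]
opening: 0.249
t: 16.3
eef_pos: [476.4, -274.3, 13.2]
tcp_rot: [2.485, 1.57, -0.739]
ft_force: [-0.2, -0.4, -0.4]
opening: 0.41
t 16.30 tcp [ 476.37 -274.26   13.19] jaw deg -94.73 x [ 0.001 -0.001 -1.   ] j [-0.64  0.67  1.91 -0.    0.56  1.01] F [-0.2 -0.4 -0.4] op 0.410
t: 16.8
eef_pos: [457.1, -139.3, 169.9]
tcp_rot: [2.764, 1.569, -0.462]
ft_force: [1.9, 0.6, -1.1]
opening: 0.425
t 16.80 tcp [ 457.07 -139.31  169.89] jaw deg -94.82 x [ 0.002 -0.001 -1.   ] j [-0.43  0.34  1.96 -0.    0.83  1.22] F [ 1.9  0.6 -1.1] op 0.425
d9 scale 6
d10 scale 6
d11 scale 7
```

View pics/d9.png

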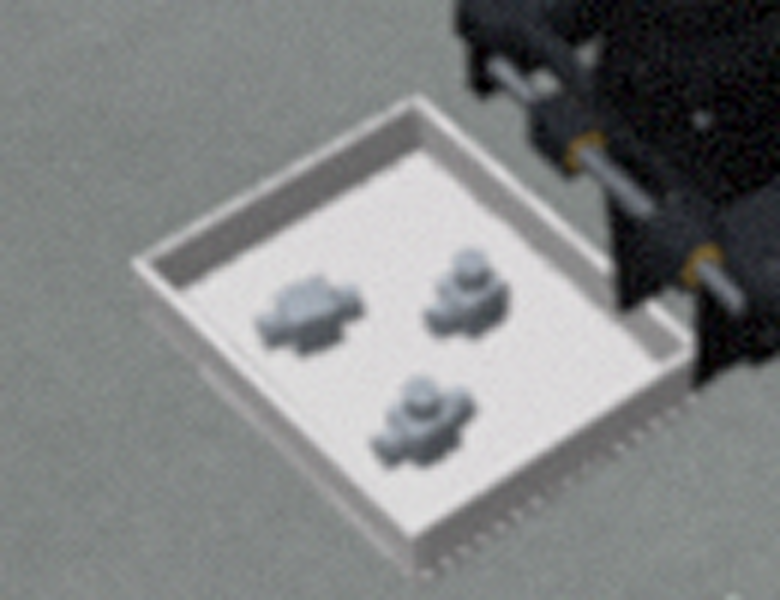

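View pics/d10.png

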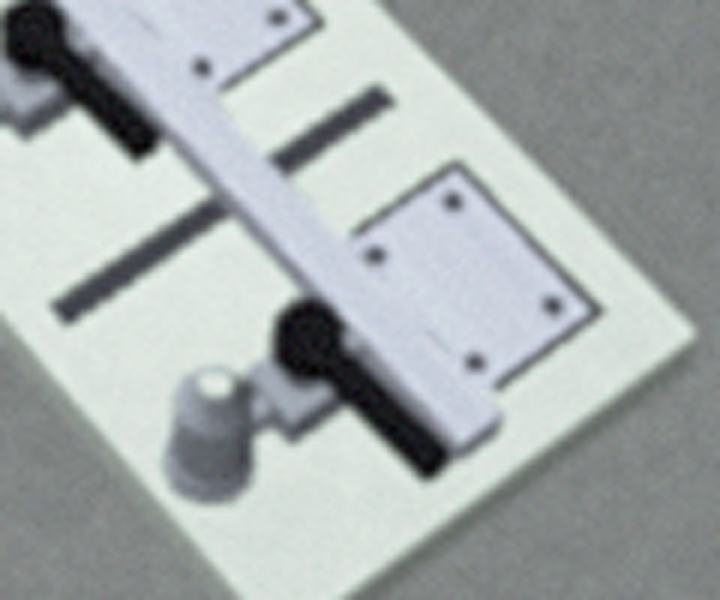

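View pics/d11.png

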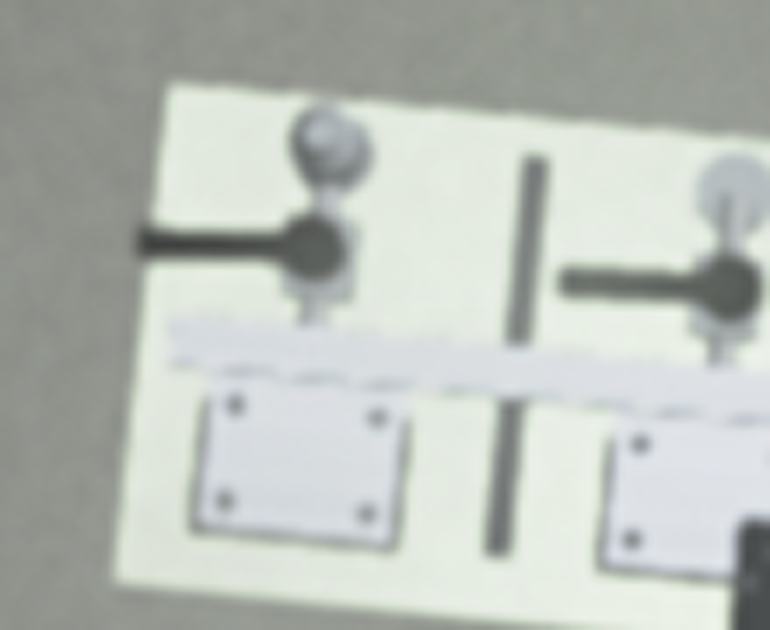

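```bash
python3 - <<'E'
from ov import *
g=lambda u,v,k,x,y:((u+.5)/k-.5+x,(v+.5)/k-.5+y)
def inv(p,q): d=p[:2]-q[:2]; c,s=np.cos(q[2]),np.sin(q[2]); return np.array([c*d[0]+s*d[1],-s*d[0]+c*d[1]])
for n,L in {"top":dict(hub=(316,245,7,200,180,84),tip=(138,242,7,200,180,84),scIn=(395,547,7,200,180,30),scOut=(193,530,7,200,180,30),filt=(322,132,7,200,180,96),sIR=(605,567,7,200,180,30)),
 "scene":dict(hub=(309,336,6,270,190,84),tip=(437,468,6,270,190,80),scIn=(457,163,6,270,190,30),scOut=(602,311,6,270,190,30),filt=(216,382,6,270,190,96),sIR=(323,20,6,270,190,30))}.items():
    for k,(u,v,kk,x,y,z) in L.items():
        p=ray(n,*g(u,v,kk,x,y),z); print(n,k,p.round(1)[:2],inv(p,Q[n]).round(1))
E
```

```text
top hub [599.6 101.5] [30.3 78.3]
top tip [599.4 168.8] [ 24.9 145.4]
top scIn [486.9  72.2] [-79.9  40.5]
top scOut [491.9 151.4] [-80.9 119.8]
top filt [641.1  99.4] [71.8 79.4]
top sIR [480.7 -10.1] [-79.7 -42.1]
scene hub [600.  108.4] [30.1 82.2]
scene tip [600.9 172.2] [ 26.1 145.9]
scene scIn [485.2  75.3] [-81.8  40.4]
scene scOut [490.5 155.4] [-82.7 120.7]
scene filt [640.5 103.8] [70.8 80.8]
scene sIR [478.   -5.1] [-82.8 -40.3]
```

```bash
python3 -m handwheel '[{"travel":[143,289,0],"roll":94.4},{"travel":[143,289,0],"roll":94.4},{"travel":[143,289,0],"roll":94.4},{"travel":[143,289,0],"roll":94.4},{"travel":[143,289,0],"roll":94.4},{"travel":[143,289,0],"roll":94.4},{"travel":[143,289,0],"roll":94.4},{"travel":[143,289,0],"roll":94.4}]'; python3 -m handwheel '[{"travel":[0,0,-60],"roll":26},{"travel":[0,0,-60],"roll":26},{"travel":[0,0,-60],"roll":26},{"travel":[0,0,-60],"roll":26},{"travel":[0,0,-60],"roll":26}]'; python3 st.py
```

```text
t: 17.75
eef_pos: [602.0, 150.5, 167.5]
tcp_rot: [-1.613, 1.571, 2.654]
ft_force: [-0.3, -1.1, 0.2]
opening: 0.422
t: 18.25
eef_pos: [601.1, 147.9, 108.4]
tcp_rot: [1.288, 1.571, -0.288]
ft_force: [0.3, -0.4, -0.3]
opening: 0.424
t 18.25 tcp [601.05 147.94 108.42] jaw deg -0.27 x [ 0. -0. -1.] j [ 0.13  0.6   1.68 -0.    0.86  0.14] F [ 0.3 -0.4 -0.3] op 0.424
```

```bash
python3 -m handwheel '[{"travel":[-1.5,1.5,-10],"roll":0},{"travel":[-1.5,1.5,-10],"roll":0}]'; python3 st.py; python3 - <<'E'
from h import *
s=env.state()["eef_pos"]
crop("scene",270,190,120,100,"e1",6,[s,s-[0,0,40]])
E
```

```text
t: 18.45
eef_pos: [598.4, 150.0, 97.5]
tcp_rot: [-1.407, 1.569, -2.98]
ft_force: [-0.3, -1.2, 0.1]
opening: 0.425
t 18.45 tcp [598.42 150.03  97.45] jaw deg -0.10 x [-0.001 -0.    -1.   ] j [ 0.14  0.61  1.69 -0.    0.84  0.14] F [-0.3 -1.2  0.1] op 0.425
e1 scale 6
```

View pics/e1.png

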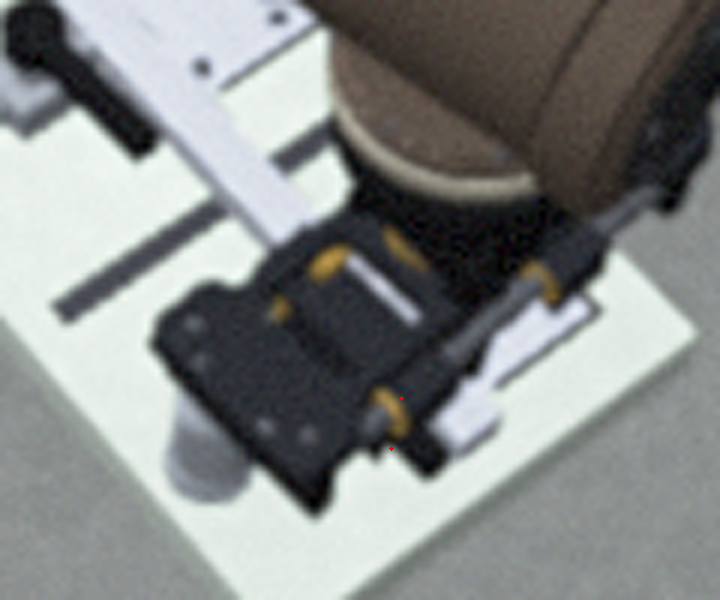

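```bash
python3 -m handwheel '[{"travel":[0.5,0,-20],"roll":0},{"travel":[0.5,0,-39],"roll":0},{"travel":[0.5,0,-39],"roll":0},{"travel":[0.5,0,-39],"roll":0}]'; python3 -m handwheel '[{"travel":[0,0,0],"roll":0},{"travel":[0,0,0],"roll":0},{"travel":[0,0,0],"roll":0},{"travel":[0,0,0],"roll":0},{"travel":[0,0,0],"roll":0}]' 1; python3 st.py
```

```text
t: 18.9
eef_pos: [599.6, 150.2, 59.9]
tcp_rot: [-1.105, 1.571, -2.676]
ft_force: [0.7, 0.2, 0.4]
opening: 0.425
t: 19.4
eef_pos: [599.6, 150.2, 59.9]
tcp_rot: [1.801, 1.57, 0.23]
ft_force: [-0.3, -0.1, 2.7]
opening: 0.12
t 19.40 tcp [599.62 150.22  59.92] jaw deg 0.01 x [ 0.001  0.    -1.   ] j [0.14 0.66 1.71 0.   0.76 0.14] F [-0.3 -0.1  2.7] op 0.120
```

```bash
python3 -m handwheel '[{"travel":[-4.3,-0.2,0],"roll":5.4},{"travel":[-8.5,-0.8,0],"roll":10.8},{"travel":[-12.7,-1.8,0],"roll":16.2},{"travel":[-16.7,-3.2,0],"roll":21.5},{"travel":[-20.6,-4.9,0],"roll":26.9},{"travel":[-24.3,-7,0],"roll":32.3},{"travel":[-27.8,-9.5,0],"roll":37.6},{"travel":[-31,-12.2,0],"roll":43}]'; python3 st.py
```

```text
t: 20.2
eef_pos: [569.0, 138.2, 59.9]
tcp_rot: [1.106, 1.569, 0.29]
ft_force: [2.1, 1.7, 0.1]
opening: 0.125
t 20.20 tcp [569.04 138.21  59.93] jaw deg 43.25 x [ 0.002  0.001 -1.   ] j [ 0.13  0.63  1.8   0.    0.71 -0.63] F [2.1 1.7 0.1] op 0.125
```

```bash
python3 -m handwheel '[{"travel":[-3,-3.1,0],"roll":5.5},{"travel":[-5.8,-6.5,0],"roll":11},{"travel":[-8.2,-10.2,0],"roll":16.5},{"travel":[-10.2,-14.1,0],"roll":22},{"travel":[-11.9,-18.1,0],"roll":27.5},{"travel":[-13.1,-22.3,0],"roll":33},{"travel":[-14,-26.6,0],"roll":38.5},{"travel":[-14.4,-30.9,0],"roll":44}]'; python3 st.py;  python3 -m handwheel '[{"travel":[0,0,0],"roll":0},{"travel":[0,0,0],"roll":0}]';python3 st.py
```

```text
t: 21.0
eef_pos: [555.1, 108.1, 59.9]
tcp_rot: [0.645, 1.568, 0.597]
ft_force: [3.7, 29.0, -1.3]
opening: 0.125
t 21.00 tcp [555.06 108.12  59.94] jaw deg 87.23 x [ 0.003  0.002 -1.   ] j [ 0.07  0.61  1.85  0.    0.68 -1.45] F [ 3.7 29.  -1.3] op 0.125
t: 21.2
eef_pos: [555.1, 108.6, 59.9]
tcp_rot: [0.769, 1.567, 0.716]
ft_force: [3.6, 12.2, -1.4]
opening: 0.123
t 21.20 tcp [555.06 108.59  59.94] jaw deg 86.97 x [ 0.003  0.002 -1.   ] j [ 0.08  0.61  1.85  0.    0.68 -1.44] F [ 3.6 12.2 -1.4] op 0.123
```

```bash
python3 -m handwheel '[{"travel":[0,0,0],"roll":0},{"travel":[0,0,0],"roll":0},{"travel":[0,0,0],"roll":0},{"travel":[0,0,0],"roll":0}]' 0.15; python3 st.py;  python3 -m handwheel '[{"travel":[0,0,50],"roll":0},{"travel":[0,0,100],"roll":0},{"travel":[-20,30,135],"roll":3},{"travel":[-136,225,135],"roll":3},{"travel":[-136,225,135],"roll":3},{"travel":[-136,225,135],"roll":3},{"travel":[-136,225,135],"roll":3},{"travel":[-136,225,135],"roll":3}]';python3 st.py;  python3 -m handwheel '[{"travel":[0,0,0],"roll":0}]';python3 st.py
python3 - <<'E'
from h import *
s=env.state()["eef_pos"]
crop("scene",420,215,70,70,"e2",8,[s,s-[0,0,45]])
crop("scene",270,190,120,100,"e3",6)
crop("top",200,180,110,90,"e4",7)
E
```

```text
t: 21.6
eef_pos: [554.0, 106.9, 59.6]
tcp_rot: [-2.95, 1.571, -3.002]
ft_force: [-0.8, 0.6, 0.5]
opening: 0.395
t 21.60 tcp [554.02 106.89  59.56] jaw deg 87.02 x [-0. -0. -1.] j [ 0.07  0.61  1.85 -0.    0.68 -1.45] F [-0.8  0.6  0.5] op 0.395
t: 22.4
eef_pos: [416.1, 334.3, 194.8]
tcp_rot: [1.777, 1.57, 1.779]
ft_force: [-0.4, -0.2, -0.5]
opening: 0.427
t 22.40 tcp [416.09 334.31 194.77] jaw deg 90.12 x [-0.  0. -1.] j [ 0.55  0.38  1.81  0.    0.95 -1.02] F [-0.4 -0.2 -0.5] op 0.427
t: 22.5
eef_pos: [416.3, 334.3, 194.6]
tcp_rot: [2.086, 1.57, 2.09]
ft_force: [-0.4, 0.1, 0.1]
opening: 0.425
t 22.50 tcp [416.29 334.3  194.65] jaw deg 90.23 x [-0.  0. -1.] j [ 0.55  0.39  1.81  0.    0.95 -1.02] F [-0.4  0.1  0.1] op 0.425
e2 scale 8
e3 scale 6
e4 scale 7
```

View pics/e2.png

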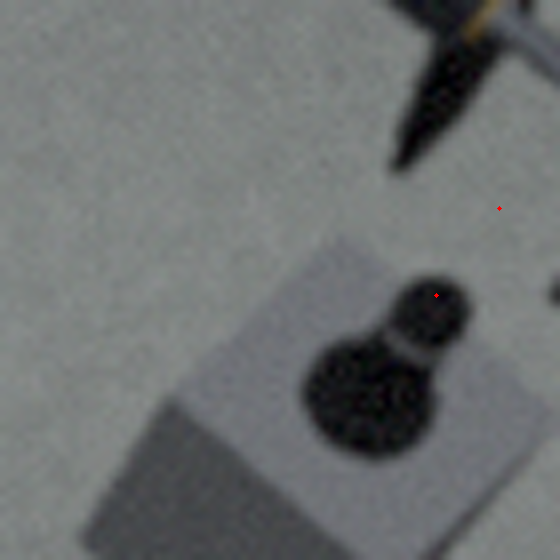

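View pics/e3.png

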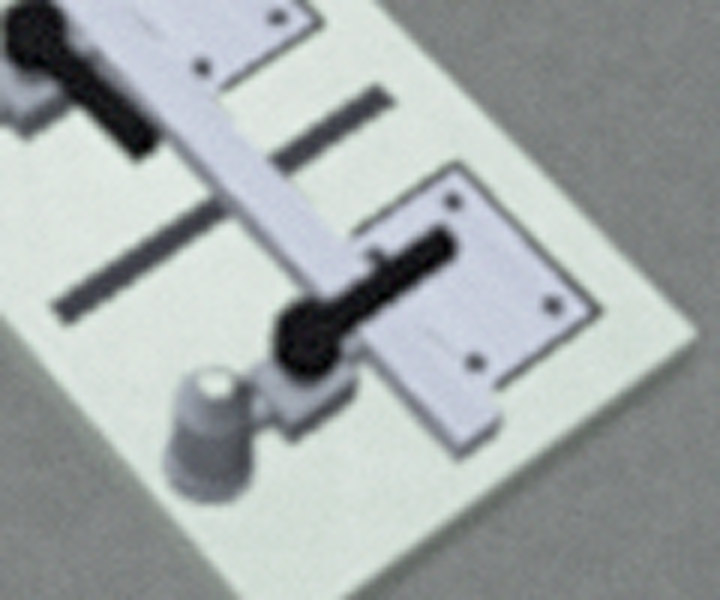

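View pics/e4.png

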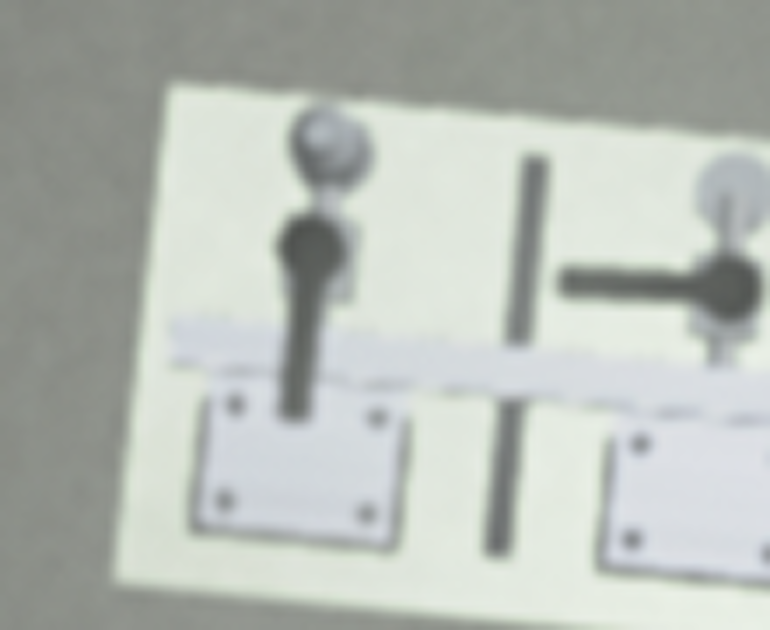

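```bash
python3 -m handwheel '[{"travel":[3,0.8,-35],"roll":0},{"travel":[3,0.8,-60],"roll":0},{"travel":[3,0.8,-87.5],"roll":0},{"travel":[3,0.8,-87.5],"roll":0},{"travel":[3,0.8,-87.5],"roll":0}]'; python3 st.py; python3 -m handwheel '[{"travel":[0,0,0],"roll":0},{"travel":[0,0,0],"roll":0},{"travel":[0,0,0],"roll":0},{"travel":[0,0,0],"roll":0},{"travel":[0,0,0],"roll":0}]' 1; python3 st.py
```

```text
t: 23.15
eef_pos: [421.8, 332.1, 107.4]
tcp_rot: [-2.636, 1.57, -2.637]
ft_force: [-0.1, -0.5, -0.1]
opening: 0.426
t 23.15 tcp [421.79 332.12 107.42] jaw deg 89.95 x [-0.001 -0.    -1.   ] j [ 0.54  0.51  1.89  0.    0.75 -1.03] F [-0.1 -0.5 -0.1] op 0.426
t: 23.65
eef_pos: [421.5, 333.2, 108.0]
tcp_rot: [0.599, 1.569, 0.6]
ft_force: [-0.9, 0.4, 6.8]
opening: 0.187
t 23.65 tcp [421.51 333.23 107.96] jaw deg 90.04 x [ 0.002  0.001 -1.   ] j [ 0.55  0.51  1.89  0.    0.75 -1.03] F [-0.9  0.4  6.8] op 0.187
```

```bash
python3 -m handwheel '[{"travel":[0,0,0],"roll":0},{"travel":[0,0,0],"roll":0},{"travel":[0,0,0],"roll":0}]' 0.2; python3 st.py; python3 -m handwheel '[{"travel":[-2,0,0],"roll":-8},{"travel":[-2,0,0],"roll":-16},{"travel":[-2,0,0],"roll":-24},{"travel":[-2,0,0],"roll":-32},{"travel":[-2,0,0],"roll":-40},{"travel":[-2,0,0],"roll":-48},{"travel":[-2,0,0],"roll":-56},{"travel":[-2,0,0],"roll":-64}]'; python3 st.py; python3 -m handwheel '[{"travel":[0,0,0],"roll":-8},{"travel":[0,0,0],"roll":-16},{"travel":[0,0,0],"roll":-24},{"travel":[0,0,0],"roll":-26},{"travel":[0,0,0],"roll":-26}]'; python3 st.py
```

```text
t: 23.95
eef_pos: [421.0, 332.8, 107.0]
tcp_rot: [-2.793, 1.571, -2.792]
ft_force: [-0.2, 0.4, 0.6]
opening: 0.371
t 23.95 tcp [421.   332.84 107.01] jaw deg 90.03 x [-0. -0. -1.] j [ 0.55  0.51  1.89  0.    0.75 -1.03] F [-0.2  0.4  0.6] op 0.371
t: 24.75
eef_pos: [419.0, 332.8, 106.9]
tcp_rot: [-1.29, 1.571, -2.413]
ft_force: [0.5, 1.2, 0.3]
opening: 0.4
t 24.75 tcp [419.03 332.82 106.94] jaw deg 25.70 x [-0. -0. -1.] j [ 0.55  0.51  1.89 -0.    0.75  0.1 ] F [0.5 1.2 0.3] op 0.400
t: 25.25
eef_pos: [419.0, 332.8, 107.0]
tcp_rot: [-0.652, 1.571, -2.222]
ft_force: [-0.4, 0.3, 0.4]
opening: 0.402
t 25.25 tcp [419.04 332.84 106.98] jaw deg 0.01 x [-0. -0. -1.] j [ 0.55  0.51  1.89 -0.    0.75  0.55] F [-0.4  0.3  0.4] op 0.402
```

```bash
python3 -m handwheel '[{"travel":[0,0,0],"roll":0},{"travel":[0,0,0],"roll":0},{"travel":[0,0,0],"roll":0},{"travel":[0,0,0],"roll":0},{"travel":[0,0,0],"roll":0}]' 1; python3 st.py; python3 - <<'E'
from h import *
crop("scene",420,205,75,75,"e5",8,[])
E
python3 -m handwheel '[{"travel":[0,0,10],"roll":0},{"travel":[0,0,25],"roll":0},{"travel":[0,0,40],"roll":0},{"travel":[0,0,60],"roll":0},{"travel":[0,0,85],"roll":0},{"travel":[0,0,110],"roll":0},{"travel":[0,0,110],"roll":0},{"travel":[0,0,110],"roll":0}]';python3 st.py
python3 - <<'E'
from h import *
s=env.state()["eef_pos"]
crop("scene",420,185,75,75,"e6",8,[s-[0,0,97],s])
E
```

```text
t: 25.75
eef_pos: [419.2, 332.9, 107.1]
tcp_rot: [1.599, 1.571, 0.029]
ft_force: [0.6, 0.0, 0.2]
opening: 0.183
t 25.75 tcp [419.17 332.87 107.08] jaw deg 0.04 x [ 0.  0. -1.] j [ 0.55  0.51  1.89 -0.    0.75  0.55] F [0.6 0.  0.2] op 0.183
e5 scale 8
t: 26.6
eef_pos: [419.0, 332.8, 217.4]
tcp_rot: [1.996, 1.57, 0.425]
ft_force: [-0.7, -0.3, -1.9]
opening: 0.185
t 26.60 tcp [418.96 332.77 217.39] jaw deg 0.03 x [ 0.001  0.    -1.   ] j [ 0.55  0.36  1.78 -0.    1.    0.55] F [-0.7 -0.3 -1.9] op 0.185
e6 scale 8
```

View pics/e6.png

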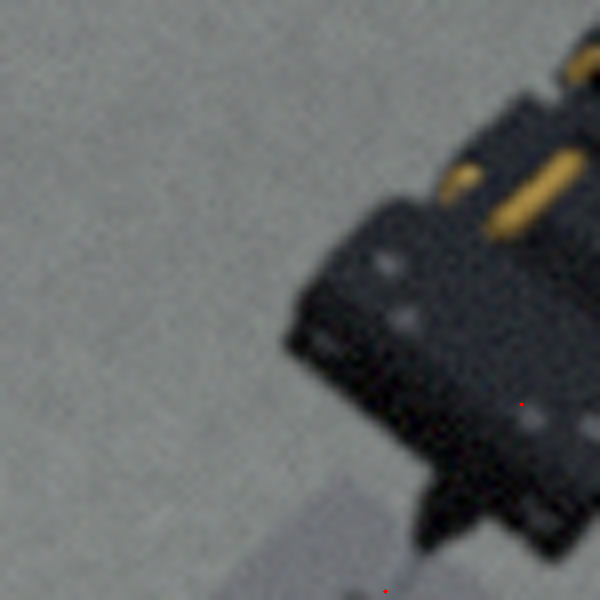

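```bash
python3 -m handwheel '[{"travel":[30,-67,0],"roll":0},{"travel":[59,-132,0],"roll":0},{"travel":[88,-197,0],"roll":0},{"travel":[107,-240,0],"roll":0},{"travel":[115,-258,0],"roll":0},{"travel":[117.4,-263.3,-10],"roll":0},{"travel":[117.4,-263.3,-30],"roll":0},{"travel":[117.4,-263.3,-60],"roll":0}]';python3 -m handwheel '[{"travel":[0,0,0],"roll":0},{"travel":[0,0,0],"roll":0},{"travel":[0,0,0],"roll":0},{"travel":[0,0,0],"roll":0}]';python3 st.py
python3 - <<'E'
from h import *
s=env.state()["eef_pos"]
crop("scene",300,180,100,75,"e7",8,[s-[0,0,97]])
crop("top",210,200,110,85,"e8",7,[s-[0,0,97]])
E
```

```text
t: 27.45
eef_pos: [536.9, 68.2, 156.1]
tcp_rot: [1.637, 1.57, 0.064]
ft_force: [0.5, 0.4, -1.3]
opening: 0.186
t: 27.85
eef_pos: [536.9, 69.9, 158.2]
tcp_rot: [1.555, 1.569, -0.014]
ft_force: [-0.7, 0.2, -1.8]
opening: 0.183
t 27.85 tcp [536.92  69.85 158.21] jaw deg 0.06 x [ 0.002 -0.    -1.   ] j [ 0.01  0.44  1.83 -0.    0.87  0.01] F [-0.7  0.2 -1.8] op 0.183
e7 scale 8
e8 scale 7
```

View pics/e7.png

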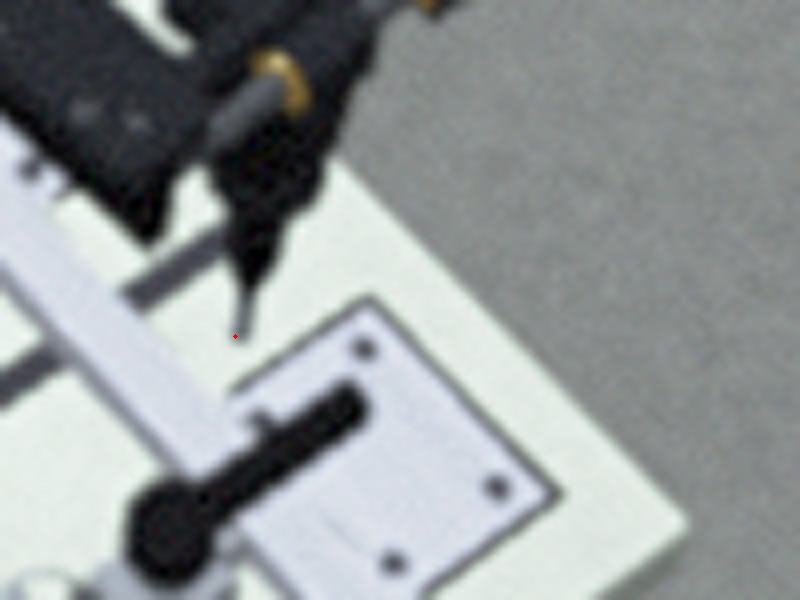

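View pics/e8.png

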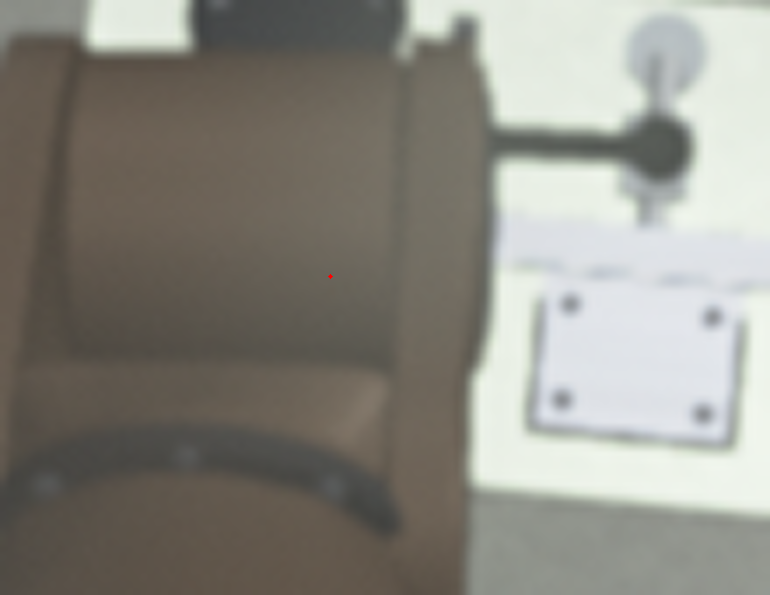

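```bash
python3 -m handwheel '[{"travel":[0,0,-10],"roll":0},{"travel":[0,0,-20],"roll":0},{"travel":[0,0,-26],"roll":0},{"travel":[0,0,-26],"roll":0},{"travel":[0,0,-26],"roll":0},{"travel":[0,0,-26],"roll":0}]';python3 st.py
python3 - <<'E'
from ov import *
s=env.state()["eef_pos"]
n="scene";x,y,w,h,k=315,205,40,35,17
a=im(n); o=cv2.resize(a[y:y+h,x:x+w],None,fx=k,fy=k,interpolation=cv2.INTER_CUBIC).astype('uint8')
b=np.array([0.2,1.5,0])
for p,c in((s-[0,0,97.1],(0,0,255)),(s-[0,0,97.1]+b,(255,0,0))):
    u=(proj(n,p)+.5-[x,y])*k; cv2.circle(o,tuple(int(v) for v in u),2,c,-1)
for m in((-30,40,30),(-50,40,30),(-80,40,30)):
    u=(proj(n,m2w(m,Q[n]))+.5-[x,y])*k; cv2.circle(o,tuple(int(v) for v in u),2,(0,160,0),-1)
cv2.imwrite("pics/e9.png",o)
E
```

```text
t: 28.55
eef_pos: [536.7, 69.6, 131.2]
tcp_rot: [1.543, 1.57, -0.028]
ft_force: [0.5, 0.1, 0.0]
opening: 0.184
t 28.55 tcp [536.67  69.58 131.24] jaw deg 0.03 x [ 0. -0. -1.] j [ 0.01  0.48  1.86 -0.    0.81  0.01] F [0.5 0.1 0. ] op 0.184
```

View pics/e9.png

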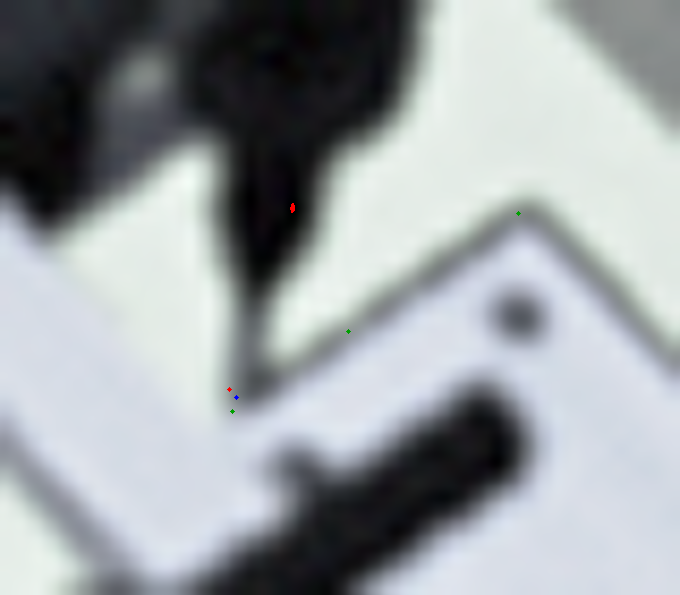

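```bash
python3 -m handwheel '[{"travel":[0.8,-0.3,-0.5],"roll":0},{"travel":[0.8,-0.3,-1.2],"roll":0},{"travel":[0.8,-0.3,-2],"roll":0},{"travel":[0.8,-0.3,-2.5],"roll":0},{"travel":[0.8,-0.3,-2.5],"roll":0},{"travel":[0.8,-0.3,-2.5],"roll":0}]';python3 st.py
python3 - <<'E'
from ov import *
n="scene";x,y,w,h,k=315,205,40,35,17
a=im(n); o=cv2.resize(a[y:y+h,x:x+w],None,fx=k,fy=k,interpolation=cv2.INTER_CUBIC).astype('uint8')
cv2.imwrite("pics/e10.png",o)
E
python3 st.py
```

```text
t: 29.3
eef_pos: [537.3, 69.3, 128.6]
tcp_rot: [1.277, 1.571, -0.293]
ft_force: [0.7, -0.8, -0.6]
opening: 0.186
t 29.30 tcp [537.3   69.27 128.58] jaw deg 0.03 x [ 0. -0. -1.] j [ 0.01  0.48  1.86 -0.    0.8   0.01] F [ 0.7 -0.8 -0.6] op 0.186
t 29.45 tcp [537.32  69.27 128.59] jaw deg 0.03 x [ 0. -0. -1.] j [ 0.01  0.48  1.86 -0.    0.8   0.01] F [ 0.5  0.1 -0.6] op 0.183
```

View pics/e10.png

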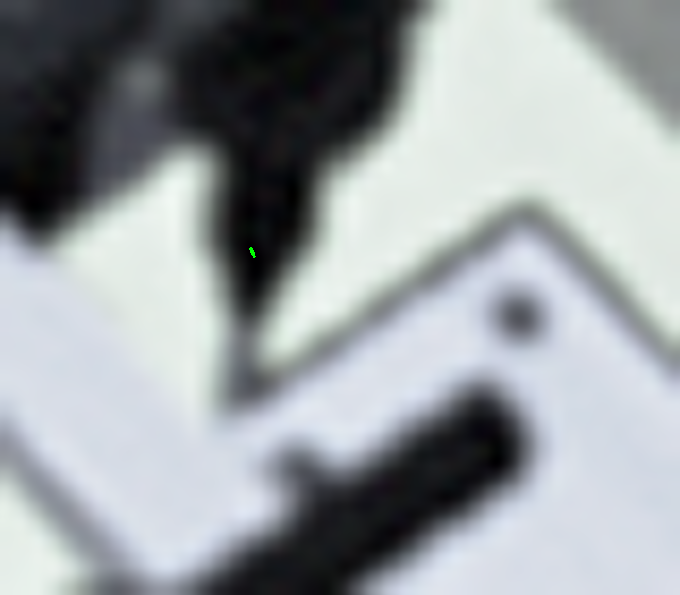

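```bash
python3 -m handwheel '[{"travel":[-2,0.15,0],"roll":0},{"travel":[-4,0.3,0],"roll":0},{"travel":[-6,0.45,0],"roll":0},{"travel":[-8,0.6,0],"roll":0},{"travel":[-10,0.75,0],"roll":0},{"travel":[-12,0.9,0],"roll":0},{"travel":[-14,1.05,0],"roll":0},{"travel":[-16,1.2,0],"roll":0}]'
python3 -m handwheel '[{"travel":[-2,0.15,0],"roll":0},{"travel":[-4,0.3,0],"roll":0},{"travel":[-6,0.45,0],"roll":0},{"travel":[-8,0.6,0],"roll":0},{"travel":[-10,0.75,0],"roll":0},{"travel":[-12,0.9,0],"roll":0},{"travel":[-14,1.05,0],"roll":0},{"travel":[-16,1.2,0],"roll":0}]'; python3 st.py
python3 - <<'E'
from ov import *
n="scene";x,y,w,h,k=330,195,40,35,17
o=cv2.resize(optics.read_camera(n)[y:y+h,x:x+w,::-1],None,fx=k,fy=k,interpolation=cv2.INTER_CUBIC).astype('uint8')
cv2.imwrite("pics/e11.png",o)
E
```

```text
t: 30.25
eef_pos: [521.1, 70.5, 128.6]
tcp_rot: [1.489, 1.571, -0.081]
ft_force: [0.6, -0.0, -1.4]
opening: 0.187
t: 31.05
eef_pos: [505.1, 71.7, 128.6]
tcp_rot: [1.525, 1.571, -0.045]
ft_force: [-0.1, 0.2, -0.4]
opening: 0.182
t 31.05 tcp [505.14  71.7  128.59] jaw deg 0.03 x [ 0. -0. -1.] j [ 0.01  0.44  1.93 -0.    0.77  0.01] F [-0.1  0.2 -0.4] op 0.182
```

View pics/e11.png

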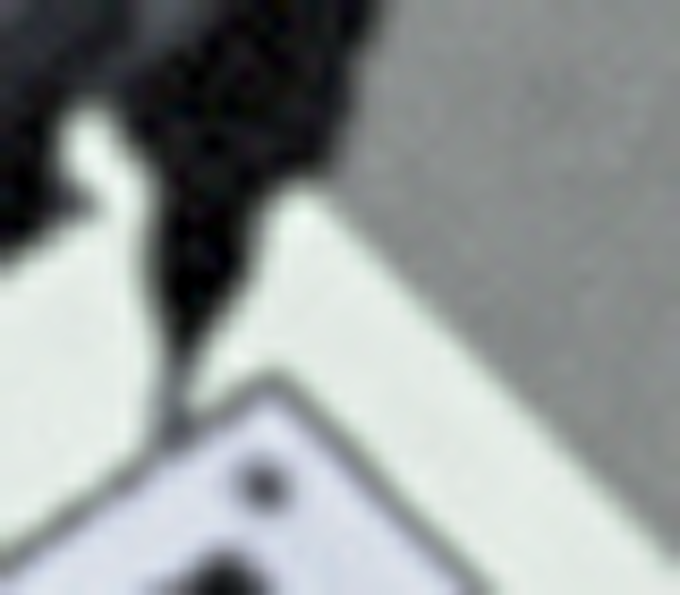

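```bash
python3 -m handwheel '[{"travel":[-2,0.15,0],"roll":0},{"travel":[-4,0.3,0],"roll":0},{"travel":[-6,0.45,0],"roll":0},{"travel":[-8,0.6,0],"roll":0},{"travel":[-10,0.75,0],"roll":0},{"travel":[-12,0.9,0],"roll":0},{"travel":[-14,1.05,0],"roll":0},{"travel":[-16,1.2,0],"roll":0}]'
python3 -m handwheel '[{"travel":[-1.4,0.1,0],"roll":0},{"travel":[-1.25,2.1,0],"roll":0},{"travel":[-1.1,4.1,0],"roll":0},{"travel":[-0.95,6.1,0],"roll":0},{"travel":[-0.8,8.1,0],"roll":0},{"travel":[-0.65,10.1,0],"roll":0},{"travel":[-0.5,12.1,0],"roll":0},{"travel":[-0.35,14.1,0],"roll":0}]'; python3 st.py
python3 - <<'E'
from ov import *
n="scene";x,y,w,h,k=330,195,40,35,17
o=cv2.resize(optics.read_camera(n)[y:y+h,x:x+w,::-1],None,fx=k,fy=k,interpolation=cv2.INTER_CUBIC).astype('uint8')
cv2.imwrite("pics/e12.png",o)
E
```

```text
t: 31.9
eef_pos: [489.2, 72.9, 128.6]
tcp_rot: [1.52, 1.571, -0.05]
ft_force: [-0.2, 0.9, -1.7]
opening: 0.183
t: 32.7
eef_pos: [489.0, 87.2, 128.6]
tcp_rot: [1.507, 1.571, -0.063]
ft_force: [-0.1, -0.8, -0.2]
opening: 0.186
t 32.70 tcp [489.    87.17 128.58] jaw deg 0.03 x [ 0. -0. -1.] j [ 0.04  0.43  1.96 -0.    0.75  0.04] F [-0.1 -0.8 -0.2] op 0.186
```

View pics/e12.png

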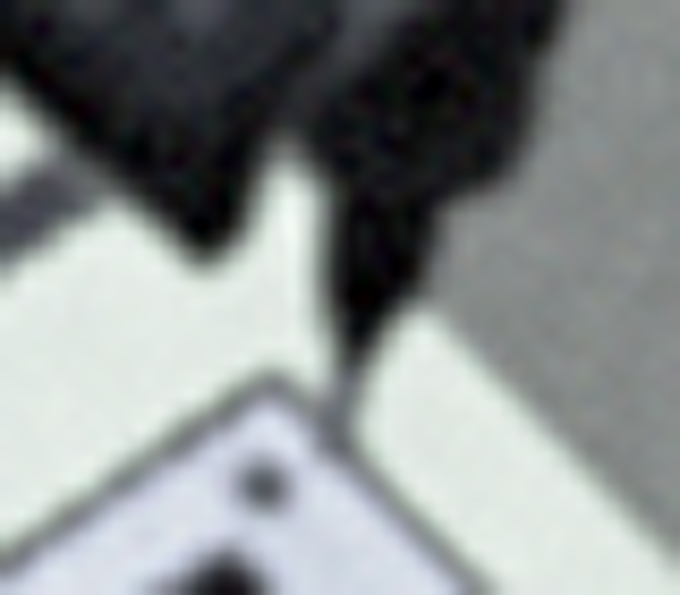

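```bash
python3 -m handwheel '[{"travel":[0.15,2,0],"roll":0},{"travel":[0.3,4,0],"roll":0},{"travel":[0.45,6,0],"roll":0},{"travel":[0.6,8,0],"roll":0},{"travel":[0.75,10,0],"roll":0},{"travel":[0.9,12,0],"roll":0},{"travel":[1.05,14,0],"roll":0},{"travel":[1.2,16,0],"roll":0}]'
python3 -m handwheel '[{"travel":[0.15,2,0],"roll":0},{"travel":[0.3,4,0],"roll":0},{"travel":[0.45,6,0],"roll":0},{"travel":[0.6,8,0],"roll":0},{"travel":[0.75,10,0],"roll":0},{"travel":[0.9,12,0],"roll":0},{"travel":[1.05,14,0],"roll":0},{"travel":[1.2,16,0],"roll":0}]'
python3 -m handwheel '[{"travel":[0.15,2,0],"roll":0},{"travel":[0.3,4,0],"roll":0},{"travel":[0.45,6,0],"roll":0},{"travel":[0.6,8,0],"roll":0},{"travel":[0.75,10,0],"roll":0},{"travel":[0.9,12,0],"roll":0},{"travel":[1.05,14,0],"roll":0},{"travel":[1.2,16,0],"roll":0}]'; python3 st.py
python3 - <<'E'
from ov import *
n="scene";x,y,w,h,k=345,215,40,35,17
o=cv2.resize(optics.read_camera(n)[y:y+h,x:x+w,::-1],None,fx=k,fy=k,interpolation=cv2.INTER_CUBIC).astype('uint8')
cv2.imwrite("pics/e13.png",o)
E
```

```text
t: 33.55
eef_pos: [490.2, 103.1, 128.6]
tcp_rot: [1.349, 1.571, -0.222]
ft_force: [-0.3, 0.1, -1.0]
opening: 0.185
t: 34.35
eef_pos: [491.4, 119.2, 128.6]
tcp_rot: [1.609, 1.571, 0.039]
ft_force: [-0.0, 0.3, -1.2]
opening: 0.182
t: 35.15
eef_pos: [492.6, 135.1, 128.6]
tcp_rot: [1.507, 1.571, -0.063]
ft_force: [-0.9, -0.0, -0.8]
opening: 0.183
t 35.15 tcp [492.61 135.14 128.59] jaw deg 0.03 x [ 0. -0. -1.] j [ 0.14  0.44  1.93 -0.    0.77  0.14] F [-0.9 -0.  -0.8] op 0.183
```

View pics/e13.png

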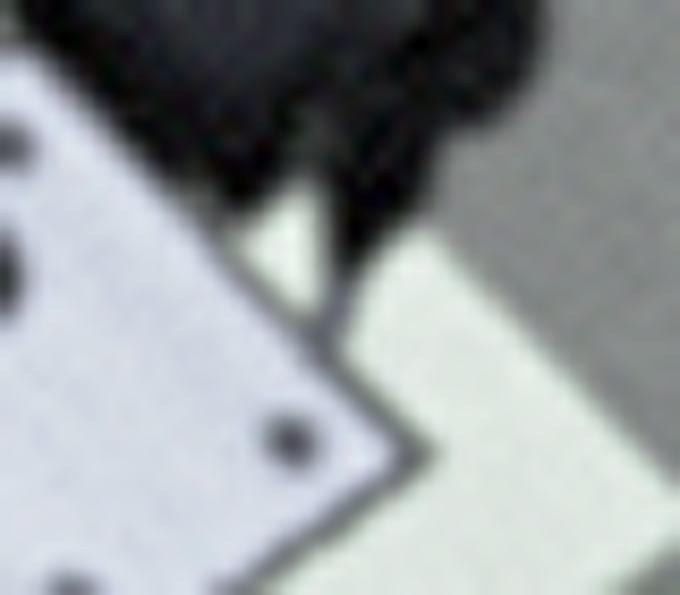

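```bash
python3 - <<'E'
import cv2
a=cv2.imread("pics/e7.png")[250:370,180:300]; cv2.imwrite("pics/e7z.png",cv2.resize(a,None,fx=5,fy=5))
b=cv2.cvtColor(cv2.imread("pics/e7.png"),cv2.COLOR_BGR2GRAY)
for y in range(290,360,4): print(y,b[y,210:276:4])
E
```

```text
290 [239 238 237 240 241 220 190 137  91  59  58  92 141 190 213 232 233]
294 [237 237 237 240 242 224 197 144  99  73  82 120 170 213 230 240 238]
298 [236 237 238 239 240 222 195 146 103  82  93 132 179 218 231 240 238]
302 [235 237 238 239 237 219 192 147 110  95 110 148 191 226 234 241 238]
306 [234 236 238 239 236 215 188 146 115 104 120 156 196 228 235 240 237]
310 [234 235 236 237 235 212 182 143 117 111 129 165 201 230 236 240 236]
314 [234 235 235 235 235 210 177 139 116 113 132 169 202 230 236 240 236]
318 [234 234 233 232 230 204 171 134 114 116 139 175 206 231 235 238 236]
322 [234 233 232 229 224 198 166 131 114 118 144 181 211 232 234 236 235]
326 [234 234 232 226 217 187 156 123 110 120 150 188 215 233 233 235 236]
330 [235 235 234 226 213 180 147 116 106 122 154 192 217 233 233 235 236]
334 [234 236 235 227 213 180 148 122 116 135 168 202 221 234 234 236 237]
338 [233 235 235 229 217 188 159 137 135 152 182 210 225 235 235 236 237]
342 [233 234 235 230 223 203 184 170 168 182 202 221 230 237 236 237 238]
346 [233 234 234 231 227 219 210 203 200 206 216 228 234 238 236 237 239]
350 [233 234 234 233 232 230 230 228 226 227 230 235 238 236 231 223 216]
354 [233 234 235 235 233 232 234 233 233 234 234 237 239 233 222 202 185]
358 [233 233 234 234 234 234 236 238 239 239 237 235 232 215 195 168 150]
```

View pics/e7z.png

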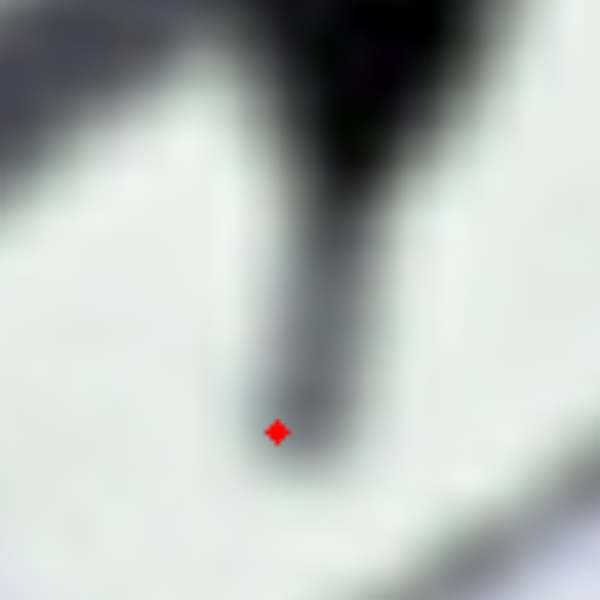

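```bash
python3 - <<'E'
from ov import *
n="scene"
T=np.array([536.92,69.85,158.21-97.1])
def sil(off,hemi):
    pts=[]
    if hemi:
        for z in np.linspace(0,3,13):
            r=np.sqrt(9-(3-z)**2); pts+=[T+off+[r*np.cos(t),r*np.sin(t),z] for t in np.linspace(0,6.28,40)]
    else: pts=[T+off+[3*np.cos(t),3*np.sin(t),0] for t in np.linspace(0,6.28,40)]
    px=np.array([(proj(n,p)+.5-[300,180])*8 for p in pts])
    return px[:,1].max(), px[:,0].mean()
for h in(0,1):
    for off in((0,0,0),(.667,.745,0),(-.746,.666,0)): print(h,off,sil(np.array(off,float),h))
print((proj(n,T)+.5-[300,180])*8)
E
```

```text
0 (0, 0, 0) (np.float64(345.7953807673234), np.float64(235.1868250414669))
0 (0.667, 0.745, 0) (np.float64(348.9716361926155), np.float64(235.35383428961913))
0 (-0.746, 0.666, 0) (np.float64(345.79420562404766), np.float64(238.83502084867078))
1 (0, 0, 0) (np.float64(341.8018172270811), np.float64(235.65963978147275))
1 (0.667, 0.745, 0) (np.float64(344.97932292435985), np.float64(235.82706794493654))
1 (-0.746, 0.666, 0) (np.float64(341.80064327994523), np.float64(239.31210589422972))
[235.37859646 336.2904949 ]
```

```bash
python3 - <<'E'
from ov import *
from scipy.optimize import least_squares
S={"scene":("pics/e3.png",6,270,190),"top":("pics/e4.png",7,200,180)}
segs=[((-42,40),(-75,40)),((-80,45),(-80,115)),((-75,120),(-42,120))]
for n,(f,k,x0,y0) in S.items():
    g=cv2.cvtColor(cv2.imread(f),cv2.COLOR_BGR2GRAY).astype(np.float32)
    px=lambda m,q:(proj(n,m2w((*m,30),q))+.5-[x0,y0])*k-.5
    q=Q[n].copy()
    if n=="scene": q[0]-=1
    L=[]
    for si,(a,b) in enumerate(segs):
        A,B=px(a,q),px(b,q); e=(B-A)/np.linalg.norm(B-A); nv=np.array([-e[1],e[0]])
        c=0
        for t in np.linspace(0,1,25):
            p=A+(B-A)*t; s=np.arange(-14,14.1,.5); xs=(p[:,None]+nv[:,None]*s).astype(np.float32)
            pr=cv2.remap(g,xs[0][None],xs[1][None],cv2.INTER_LINEAR)[0]
            base=np.interp(s,[s[0],s[-1]],[np.median(pr[:6]),np.median(pr[-6:])])
            # step between cover and module: use ridge = min of pr - linear base
            d=np.clip(base-pr-15,0,None); d[abs(s)>11]=0
            if d.max()<25: continue
            m=(d*s).sum()/d.sum(); L.append((p+nv*m,a,b)); c+=1
        print(n,si,c)
    def res(qq):
        r=[]
        for p,a,b in L:
            A,B=px(a,qq),px(b,qq); e=(B-A)/np.linalg.norm(B-A); d=p-A; r.append((e[0]*d[1]-e[1]*d[0])/k)
        r.append((qq[2]+.077)*30); return np.array(r)
    r=least_squares(res,q,loss="soft_l1",f_scale=.3); print(n,r.x.round(4),"rms px",np.sqrt(np.mean(r.fun**2)).round(3))
E
```

```text
scene 0 25
scene 1 25
scene 2 25
scene [ 5.62223e+02  2.89195e+01 -7.73000e-02] rms px 0.061
top 0 17
top 1 8
top 2 25
top [ 5.630186e+02  2.608230e+01 -7.970000e-02] rms px 0.059
```

```bash
python3 - <<'E'
from ov import *
a=im("scene"); s=env.state()["eef_pos"]; print(s)
b=cv2.resize(cv2.imread("pics/e3.png"),(120,100),interpolation=cv2.INTER_AREA).astype(float)
x,y,w,h,k=355,222,20,26,22
A=cv2.resize(a[y:y+h,x:x+w],None,fx=k,fy=k,interpolation=cv2.INTER_CUBIC)
B=cv2.resize(b[y-190:y-190+h,x-270:x-270+w],None,fx=k,fy=k,interpolation=cv2.INTER_CUBIC)
A=np.clip(A,0,255).astype('uint8');B=np.clip(B,0,255).astype('uint8')
for o in(A,B):
  for q,c in(((562.2,28.92,-.0773),(0,255,0)),):
    pts=np.array([(proj("scene",m2w((m[0],m[1],30),q))+.5-[x,y])*k for m in((-80,40),(-80,120),(-30,120))]).astype(int); cv2.polylines(o,[pts],False,c,1)
cv2.imwrite("pics/e14.png",cv2.resize(np.hstack([A,B]),None,fx=.9,fy=.9))
E
python3 st.py
```

```text
[492.55868527 134.98971871 128.59772208]
t 35.35 tcp [492.56 134.99 128.6 ] jaw deg 0.04 x [ 0. -0. -1.] j [ 0.14  0.44  1.93 -0.    0.77  0.14] F [-0.1  0.5 -1.4] op 0.182
```

View pics/e14.png

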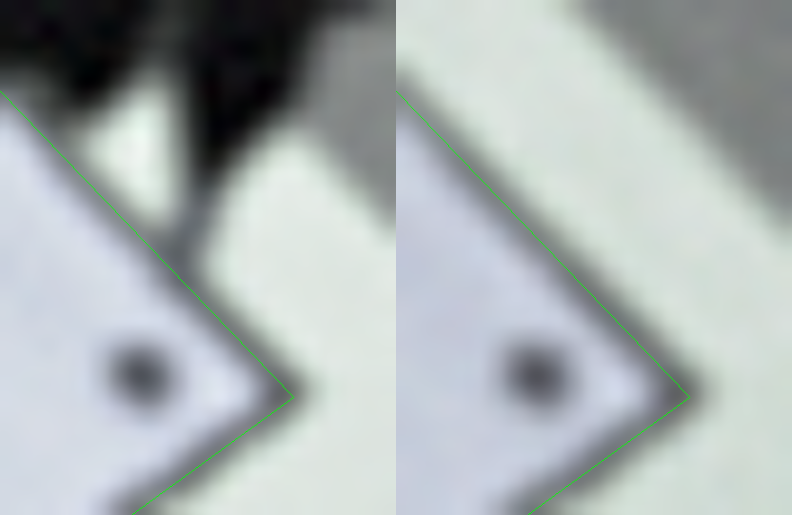

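```bash
python3 -m handwheel '[{"travel":[0.08,2,0],"roll":0},{"travel":[0.16,4,0],"roll":0},{"travel":[0.24,6,0],"roll":0},{"travel":[0.32,8,0],"roll":0},{"travel":[0.4,10,0],"roll":0},{"travel":[0.48,12,0],"roll":0},{"travel":[0.56,14,0],"roll":0},{"travel":[0.64,16,0],"roll":0}]'
python3 -m handwheel '[{"travel":[0.05,2,0],"roll":0},{"travel":[0.6,2.8,0],"roll":0},{"travel":[2.5,2.6,0],"roll":0},{"travel":[4.5,2.45,0],"roll":0},{"travel":[6.5,2.3,0],"roll":0},{"travel":[8.5,2.15,0],"roll":0},{"travel":[10.5,2,0],"roll":0},{"travel":[12.5,1.85,0],"roll":0}]'; python3 st.py
python3 - <<'E'
from ov import *
n="scene";x,y,w,h,k=345,220,40,35,17
o=cv2.resize(optics.read_camera(n)[y:y+h,x:x+w,::-1],None,fx=k,fy=k,interpolation=cv2.INTER_CUBIC).astype('uint8')
cv2.imwrite("pics/e15.png",o)
E
```

```text
t: 36.15
eef_pos: [493.2, 151.2, 128.6]
tcp_rot: [1.433, 1.571, -0.138]
ft_force: [-0.1, 0.4, -0.7]
opening: 0.185
t: 36.95
eef_pos: [505.9, 152.8, 128.6]
tcp_rot: [1.534, 1.571, -0.037]
ft_force: [-0.5, -0.6, -1.2]
opening: 0.186
t 36.95 tcp [505.9  152.77 128.56] jaw deg 0.02 x [ 0. -0. -1.] j [ 0.17  0.47  1.89 -0.    0.79  0.17] F [-0.5 -0.6 -1.2] op 0.186
```

View pics/e15.png

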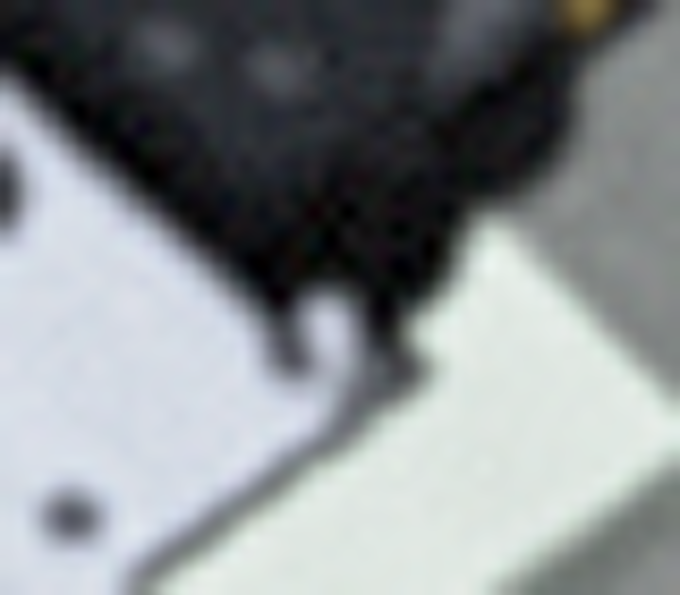

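```bash
python3 -m handwheel '[{"travel":[2,0.2,0],"roll":0},{"travel":[4,0.2,0],"roll":0},{"travel":[6,0.1,0],"roll":0},{"travel":[8,0,0],"roll":0},{"travel":[10,-0.15,0],"roll":0},{"travel":[12,-0.3,0],"roll":0},{"travel":[14,-0.45,0],"roll":0},{"travel":[16,-0.6,0],"roll":0}]'; python3 st.py
python3 - <<'E'
from ov import *
n="scene";x,y,w,h,k=335,225,40,35,17
o=cv2.resize(optics.read_camera(n)[y:y+h,x:x+w,::-1],None,fx=k,fy=k,interpolation=cv2.INTER_CUBIC).astype('uint8')
cv2.imwrite("pics/e16.png",o)
E
```

```text
t: 37.8
eef_pos: [521.9, 152.2, 128.6]
tcp_rot: [1.649, 1.571, 0.079]
ft_force: [0.2, -0.3, -0.6]
opening: 0.185
t 37.80 tcp [521.91 152.22 128.62] jaw deg 0.03 x [ 0.  0. -1.] j [ 0.16  0.48  1.85 -0.    0.81  0.16] F [ 0.2 -0.3 -0.6] op 0.185
```

View pics/e16.png

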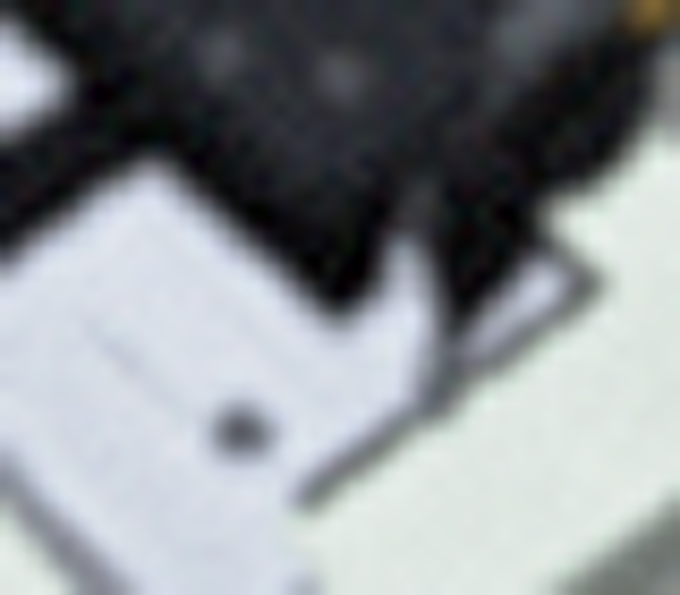

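```bash
python3 -m handwheel '[{"travel":[2,-0.15,0],"roll":0},{"travel":[4,-0.3,0],"roll":0},{"travel":[6,-0.45,0],"roll":0},{"travel":[8,-0.6,0],"roll":0},{"travel":[10,-0.75,0],"roll":0},{"travel":[12,-0.9,0],"roll":0},{"travel":[14,-1.05,0],"roll":0},{"travel":[16,-1.2,0],"roll":0}]';python3 -m handwheel '[{"travel":[2,-0.15,0],"roll":0},{"travel":[4,-0.3,0],"roll":0},{"travel":[6,-0.45,0],"roll":0},{"travel":[7.5,-0.55,0],"roll":0},{"travel":[7.5,-0.55,0],"roll":0}]'; python3 st.py
python3 - <<'E'
from ov import *
n="scene";x,y,w,h,k=330,225,40,35,17
o=cv2.resize(optics.read_camera(n)[y:y+h,x:x+w,::-1],None,fx=k,fy=k,interpolation=cv2.INTER_CUBIC).astype('uint8')
cv2.imwrite("pics/e17.png",o)
E
```

```text
t: 38.65
eef_pos: [537.9, 151.0, 128.6]
tcp_rot: [1.436, 1.571, -0.134]
ft_force: [-0.7, 0.4, 0.2]
opening: 0.188
t: 39.15
eef_pos: [545.4, 150.4, 128.6]
tcp_rot: [1.47, 1.571, -0.1]
ft_force: [0.0, -0.4, -1.1]
opening: 0.188
t 39.15 tcp [545.37 150.42 128.56] jaw deg 0.02 x [ 0. -0. -1.] j [ 0.15  0.51  1.8  -0.    0.83  0.15] F [ 0.  -0.4 -1.1] op 0.188
```

View pics/e17.png

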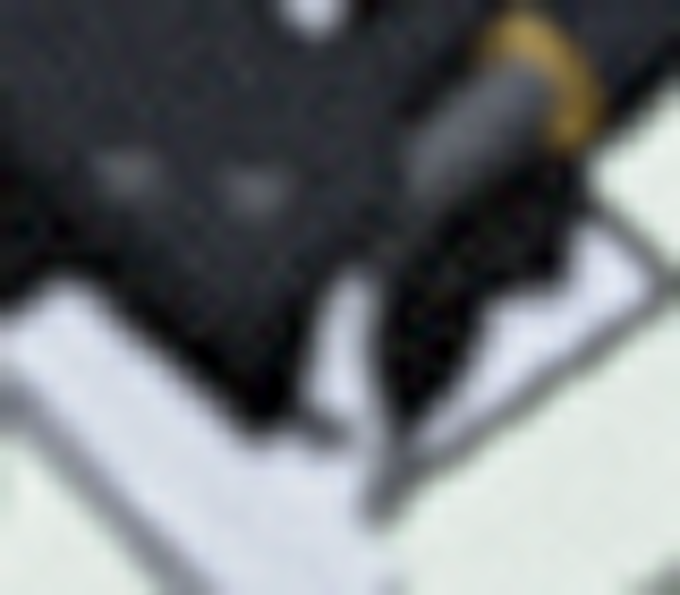

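```bash
python3 -m handwheel '[{"travel":[0,0,2],"roll":0},{"travel":[0,0,6],"roll":0},{"travel":[0,0,14],"roll":0},{"travel":[0,0,26],"roll":0},{"travel":[0,0,42],"roll":0},{"travel":[0,0,60],"roll":0},{"travel":[0,0,76],"roll":0},{"travel":[0,0,88],"roll":0}]';python3 -m handwheel '[{"travel":[-15,21,2],"roll":0},{"travel":[-38,55,3],"roll":0},{"travel":[-63,91,3],"roll":0},{"travel":[-88,127,3],"roll":0},{"travel":[-107,155,3],"roll":0},{"travel":[-120,174,3],"roll":0},{"travel":[-126,182.4,3],"roll":0},{"travel":[-126.3,182.4,3],"roll":0}]'; python3 -m handwheel '[{"travel":[0,0,0],"roll":0},{"travel":[0,0,0],"roll":0},{"travel":[0,0,0],"roll":0},{"travel":[0,0,0],"roll":0}]'; python3 st.py
```

```text
t: 40.0
eef_pos: [545.4, 150.5, 218.7]
tcp_rot: [1.72, 1.569, 0.15]
ft_force: [0.4, -0.5, -1.4]
opening: 0.186
t: 40.8
eef_pos: [418.5, 333.5, 220.0]
tcp_rot: [1.917, 1.57, 0.349]
ft_force: [-0.0, -0.6, -0.8]
opening: 0.184
t: 41.2
eef_pos: [419.3, 332.3, 219.6]
tcp_rot: [0.008, 1.571, -1.564]
ft_force: [-0.4, 0.9, -0.3]
opening: 0.19
t 41.20 tcp [419.33 332.32 219.56] jaw deg -0.03 x [ 0. -0. -1.] j [ 0.55  0.36  1.77 -0.    1.01  0.55] F [-0.4  0.9 -0.3] op 0.190
```

```bash
python3 -m handwheel '[{"travel":[0,0.9,0],"roll":0},{"travel":[0,0.9,-6],"roll":0},{"travel":[0,0.9,-14],"roll":0},{"travel":[0,0.9,-22],"roll":0},{"travel":[0,0.9,-30],"roll":0},{"travel":[0,0.9,-38],"roll":0},{"travel":[0,0.9,-46],"roll":0},{"travel":[0,0.9,-46],"roll":0}]'; python3 st.py
```

```text
t: 42.0
eef_pos: [418.5, 333.5, 172.4]
tcp_rot: [-0.986, 1.569, -2.556]
ft_force: [0.4, -1.0, -1.0]
opening: 0.182
t 42.00 tcp [418.51 333.53 172.37] jaw deg 0.03 x [-0.002 -0.001 -1.   ] j [ 0.55  0.42  1.83 -0.    0.9   0.55] F [ 0.4 -1.  -1. ] op 0.182
```

Nose is inside the hole with no side force; lower the rest.

```bash
python3 -m handwheel '[{"travel":[0.3,0,-10],"roll":0},{"travel":[0.5,0,-20],"roll":0},{"travel":[0.5,0,-30],"roll":0},{"travel":[0.5,0,-40],"roll":0},{"travel":[0.5,0,-50],"roll":0},{"travel":[0.5,0,-58],"roll":0},{"travel":[0.5,0,-62],"roll":0},{"travel":[0.5,0,-62],"roll":0}]'; python3 -m handwheel '[{"travel":[0,0,-1],"roll":0},{"travel":[0,0,-2],"roll":0},{"travel":[0,0,-2.5],"roll":0},{"travel":[0,0,-2.5],"roll":0}]'; python3 st.py
```

```text
t: 42.8
eef_pos: [419.3, 333.7, 111.0]
tcp_rot: [-0.973, 1.57, -2.543]
ft_force: [-0.2, -0.1, -0.6]
opening: 0.185
t: 43.2
eef_pos: [419.4, 333.8, 109.2]
tcp_rot: [1.944, 1.57, 0.374]
ft_force: [-0.0, -0.1, -0.6]
opening: 0.187
t 43.20 tcp [419.44 333.8  109.24] jaw deg 0.03 x [ 0.  0. -1.] j [ 0.55  0.5   1.89 -0.    0.75  0.55] F [-0.  -0.1 -0.6] op 0.187
```

```bash
python3 -m handwheel '[{"travel":[0,0,-0.7],"roll":0},{"travel":[0,0,-1.4],"roll":0},{"travel":[0,0,-2],"roll":0},{"travel":[0,0,-2],"roll":0}]'; python3 st.py; python3 -m handwheel '[{"travel":[0,0,0],"roll":0},{"travel":[0,0,0],"roll":0},{"travel":[0,0,0],"roll":0},{"travel":[0,0,0],"roll":0}]' 0.15;  python3 st.py; python3 -m handwheel '[{"travel":[0,0,15],"roll":0},{"travel":[0,0,40],"roll":0},{"travel":[0,0,70],"roll":0},{"travel":[0,0,80],"roll":0},{"travel":[80,-40,80],"roll":0},{"travel":[80,-40,80],"roll":0}]'; python3 st.py
python3 - <<'E'
from h import *
crop("scene",420,205,75,75,"g1",8,[])
crop("scene",180,60,200,150,"g2",4)
crop("top",120,240,75,75,"g3",8)
E
```

```text
t: 43.6
eef_pos: [419.4, 333.8, 107.1]
tcp_rot: [1.773, 1.571, 0.203]
ft_force: [-0.4, -0.3, -0.5]
opening: 0.184
t 43.60 tcp [419.42 333.77 107.08] jaw deg 0.02 x [ 0.  0. -1.] j [ 0.55  0.51  1.89 -0.    0.75  0.55] F [-0.4 -0.3 -0.5] op 0.184
t: 44.0
eef_pos: [419.4, 333.8, 107.1]
tcp_rot: [1.68, 1.571, 0.11]
ft_force: [-0.7, -0.3, -0.5]
opening: 0.413
t 44.00 tcp [419.44 333.78 107.11] jaw deg 0.03 x [ 0.  0. -1.] j [ 0.55  0.51  1.89 -0.    0.75  0.55] F [-0.7 -0.3 -0.5] op 0.413
t: 44.6
eef_pos: [500.5, 293.5, 187.4]
tcp_rot: [1.871, 1.57, 0.302]
ft_force: [0.5, 0.4, -0.3]
opening: 0.421
t 44.60 tcp [500.49 293.48 187.37] jaw deg 0.12 x [ 0.001  0.    -1.   ] j [ 0.42  0.46  1.7  -0.    0.98  0.41] F [ 0.5  0.4 -0.3] op 0.421
g1 scale 8
g2 scale 4
g3 scale 8
```

View pics/g1.png

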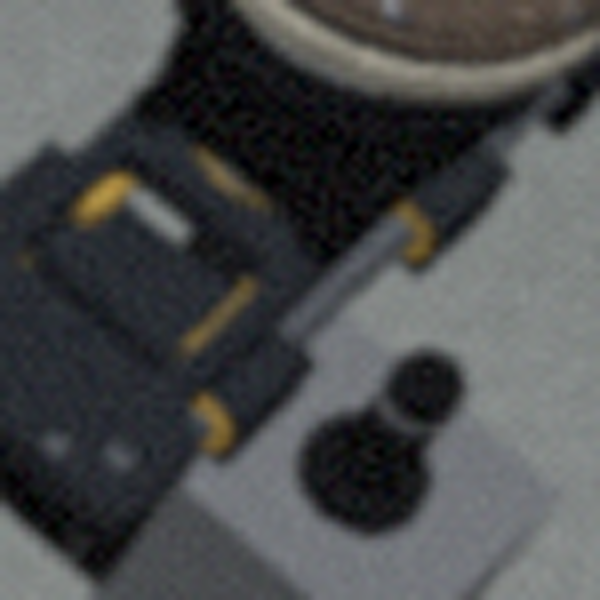

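View pics/g2.png

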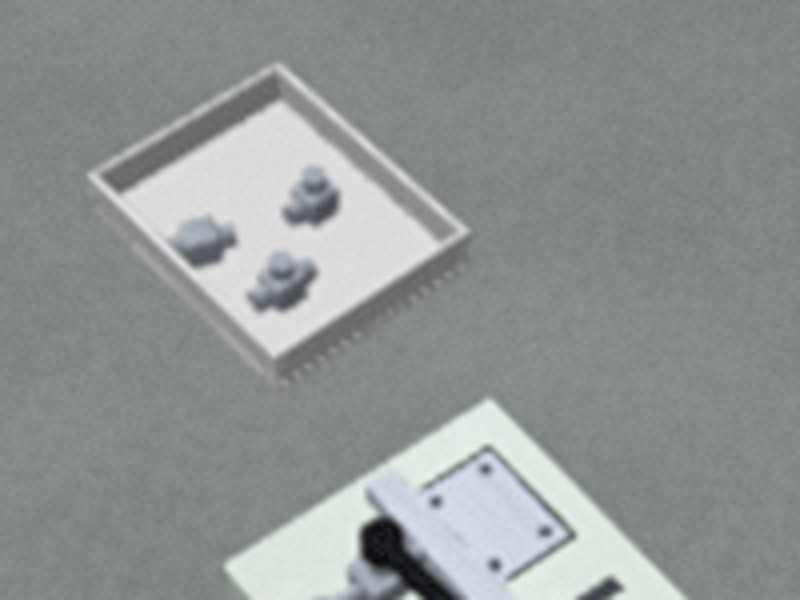

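```bash
python3 -m handwheel '[{"travel":[54,-185,-10],"roll":85.6},{"travel":[54,-185,-10],"roll":85.6},{"travel":[54,-185,-10],"roll":85.6},{"travel":[54,-185,-10],"roll":85.6},{"travel":[54,-185,-10],"roll":85.6},{"travel":[54,-185,-10],"roll":85.6},{"travel":[54,-185,-10],"roll":85.6},{"travel":[54,-185,-10],"roll":85.6}]'; python3 -m handwheel '[{"travel":[0,0,-60],"roll":17},{"travel":[0,0,-60],"roll":17},{"travel":[0,0,-60],"roll":17},{"travel":[0,0,-60],"roll":17}]'; python3 st.py
```

```text
t: 45.55
eef_pos: [552.5, 109.2, 176.6]
tcp_rot: [-2.865, 1.57, 3.008]
ft_force: [0.7, -0.2, -0.3]
opening: 0.425
t: 45.95
eef_pos: [553.2, 109.3, 117.3]
tcp_rot: [2.467, 1.571, 2.343]
ft_force: [0.7, -0.1, -0.5]
opening: 0.429
t 45.95 tcp [553.2  109.28 117.34] jaw deg 82.90 x [-0.  0. -1.] j [ 0.08  0.52  1.81  0.    0.81 -1.37] F [ 0.7 -0.1 -0.5] op 0.429
```

View pics/g3.png

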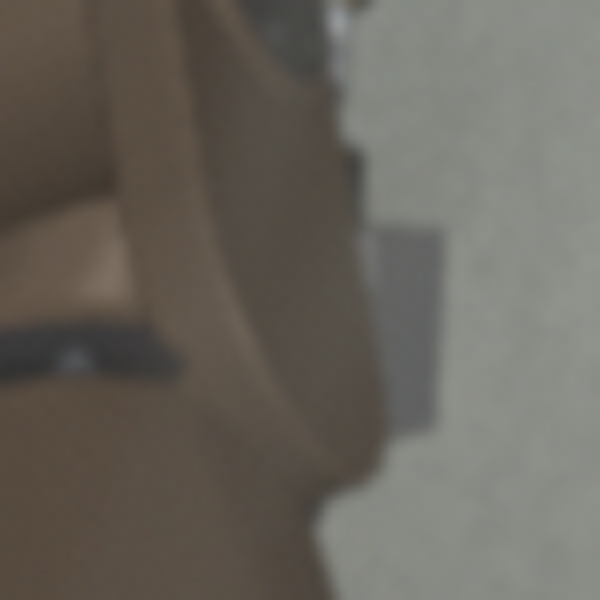

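Adjust the yaw by +2.7° and centre, then descend and grip.

```bash
python3 -m handwheel '[{"travel":[1.3,-0.6,-20],"roll":2.7},{"travel":[1.3,-0.6,-45],"roll":2.7},{"travel":[1.3,-0.6,-57.5],"roll":2.7},{"travel":[1.3,-0.6,-57.5],"roll":2.7},{"travel":[1.3,-0.6,-57.5],"roll":2.7}]'; python3 st.py; python3 -m handwheel '[{"travel":[0,0,0],"roll":0},{"travel":[0,0,0],"roll":0},{"travel":[0,0,0],"roll":0},{"travel":[0,0,0],"roll":0},{"travel":[0,0,0],"roll":0}]' 1; python3 st.py
```

```text
t: 46.45
eef_pos: [555.1, 108.3, 60.5]
tcp_rot: [0.247, 1.57, 0.173]
ft_force: [0.2, 0.1, 0.2]
opening: 0.426
t 46.45 tcp [555.13 108.32  60.49] jaw deg 85.75 x [ 0.001  0.    -1.   ] j [ 0.08  0.61  1.85  0.    0.68 -1.42] F [0.2 0.1 0.2] op 0.426
t: 46.95
eef_pos: [554.8, 109.0, 59.9]
tcp_rot: [1.173, 1.569, 1.1]
ft_force: [-0.1, 7.5, 1.3]
opening: 0.126
t 46.95 tcp [554.83 108.99  59.9 ] jaw deg 85.79 x [ 0.001  0.001 -1.   ] j [ 0.08  0.61  1.85  0.    0.68 -1.42] F [-0.1  7.5  1.3] op 0.126
```

```bash
python3 -m handwheel '[{"travel":[0.6,4.4,0],"roll":-5.6},{"travel":[1.5,8.6,0],"roll":-11.2},{"travel":[2.9,12.8,0],"roll":-16.8},{"travel":[4.7,16.8,0],"roll":-22.4},{"travel":[6.9,20.6,0],"roll":-28},{"travel":[9.4,24.2,0],"roll":-33.6},{"travel":[12.3,27.5,0],"roll":-39.2},{"travel":[15.4,30.5,0],"roll":-44.8}]'; python3 st.py
```

```text
t: 47.75
eef_pos: [570.0, 139.4, 59.9]
tcp_rot: [2.586, 1.57, 1.728]
ft_force: [-1.1, 3.8, 3.7]
opening: 0.125
t 47.75 tcp [569.97 139.39  59.91] jaw deg 40.81 x [-0.     0.001 -1.   ] j [ 0.13  0.63  1.8   0.    0.71 -0.59] F [-1.1  3.8  3.7] op 0.125
```

```bash
python3 -m handwheel '[{"travel":[3.6,2.8,0],"roll":-5.85},{"travel":[7.5,5.2,0],"roll":-11.7},{"travel":[11.6,7.3,0],"roll":-17.55},{"travel":[15.9,8.9,0],"roll":-23.4},{"travel":[20.4,10,0],"roll":-29.25},{"travel":[24.9,10.7,0],"roll":-35.1},{"travel":[29.5,10.9,0],"roll":-40.95},{"travel":[34,10.7,0],"roll":-46.8}]'; python3 st.py;python3 -m handwheel '[{"travel":[0,0,0],"roll":0},{"travel":[0,0,0],"roll":0},{"travel":[0,0,0],"roll":0}]'; python3 st.py
```

```text
t: 48.55
eef_pos: [603.5, 150.2, 59.8]
tcp_rot: [-1.92, 1.569, 2.688]
ft_force: [-16.1, 7.7, 6.7]
opening: 0.123
t 48.55 tcp [603.51 150.19  59.8 ] jaw deg -6.01 x [-0.001  0.001 -1.   ] j [0.14 0.67 1.7  0.   0.77 0.24] F [-16.1   7.7   6.7] op 0.123
t: 48.85
eef_pos: [603.3, 150.2, 59.9]
tcp_rot: [-1.843, 1.569, 2.769]
ft_force: [-4.9, 5.4, 5.0]
opening: 0.125
t 48.85 tcp [603.26 150.21  59.86] jaw deg -5.73 x [-0.001  0.001 -1.   ] j [0.14 0.67 1.7  0.   0.77 0.24] F [-4.9  5.4  5. ] op 0.125
```

```bash
python3 -m handwheel '[{"travel":[1,-0.3,0],"roll":-1},{"travel":[1.6,-0.4,0],"roll":-1},{"travel":[1.6,-0.4,0],"roll":-1}]'; python3 st.py; python3 -m handwheel '[{"travel":[0,0,0],"roll":0},{"travel":[0,0,0],"roll":0},{"travel":[0,0,0],"roll":0},{"travel":[0,0,0],"roll":0}]' 0.15; python3 st.py;python3 -m handwheel '[{"travel":[0,0,30],"roll":0},{"travel":[0,0,80],"roll":0},{"travel":[0,0,130],"roll":0},{"travel":[0,0,140],"roll":0},{"travel":[-80,80,140],"roll":0},{"travel":[-120,140,140],"roll":0},{"travel":[-130,160,140],"roll":0},{"travel":[-130,160,140],"roll":0}]'; python3 st.py
python3 - <<'E'
from h import *
crop("scene",180,60,210,160,"k2",3)
crop("scene",270,190,120,100,"k1",6)
crop("top",200,180,210,150,"k3",3)
E
python3 -c "
import cv2,numpy as np
a=cv2.imread('pics/k2.png');cv2.imwrite('pics/k2.png',a)"
```

```text
t: 49.15
eef_pos: [603.5, 150.2, 59.8]
tcp_rot: [-1.588, 1.566, 3.007]
ft_force: [-11.3, 8.5, 8.1]
opening: 0.124
t 49.15 tcp [603.45 150.17  59.76] jaw deg -6.71 x [-0.004  0.001 -1.   ] j [0.14 0.67 1.7  0.   0.77 0.25] F [-11.3   8.5   8.1] op 0.124
t: 49.55
eef_pos: [605.9, 148.8, 59.6]
tcp_rot: [1.654, 1.57, -0.036]
ft_force: [0.1, 0.4, -0.7]
opening: 0.394
t 49.55 tcp [605.91 148.85  59.57] jaw deg -6.80 x [ 0. -0. -1.] j [ 0.14  0.67  1.7  -0.    0.77  0.25] F [ 0.1  0.4 -0.7] op 0.394
t: 50.35
eef_pos: [478.3, 304.7, 199.3]
tcp_rot: [0.749, 1.571, -0.941]
ft_force: [0.3, 0.0, -0.9]
opening: 0.423
t 50.35 tcp [478.32 304.7  199.31] jaw deg -6.83 x [ 0. -0. -1.] j [ 0.45  0.43  1.72 -0.    0.99  0.57] F [ 0.3  0.  -0.9] op 0.423
k2 scale 3
k1 scale 6
k3 scale 3
```

View pics/k1.png

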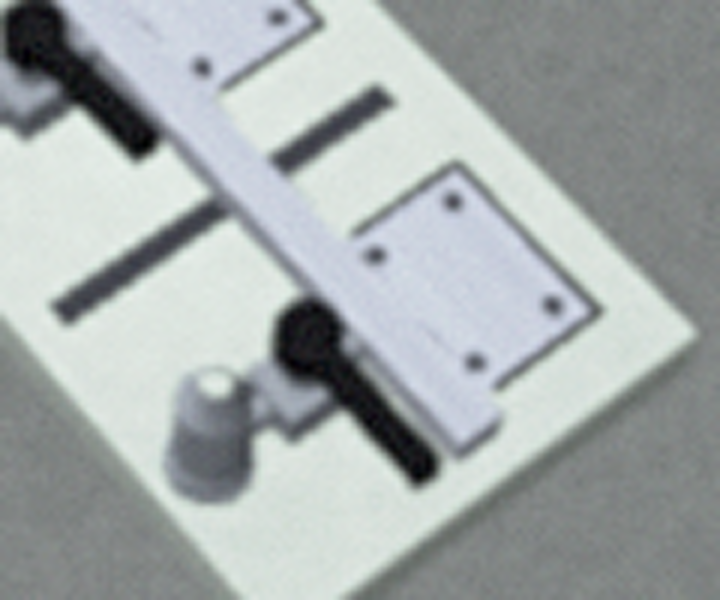

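View pics/k2.png

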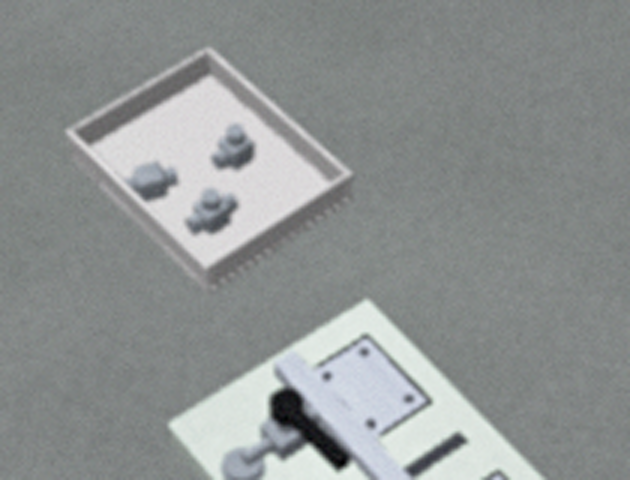

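View pics/k3.png

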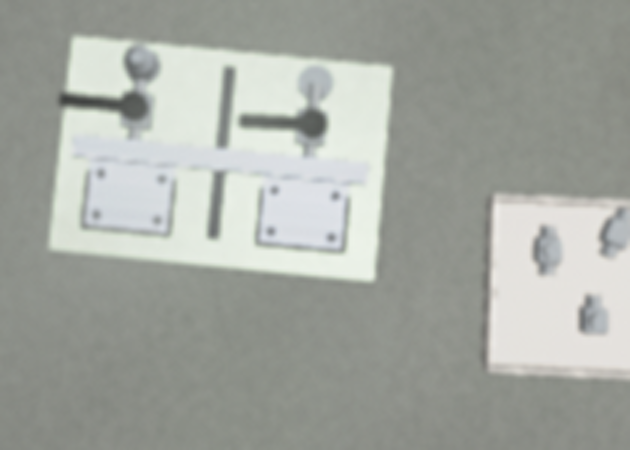

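```bash
python3 - <<'E'
from h import *
crop("top",355,235,90,80,"m1",7)
crop("scene",190,60,110,90,"m2",6)
crop("scene",400,190,110,110,"m3",5)
E
```

```text
m1 scale 7
m2 scale 6
m3 scale 5
```

View pics/m1.png

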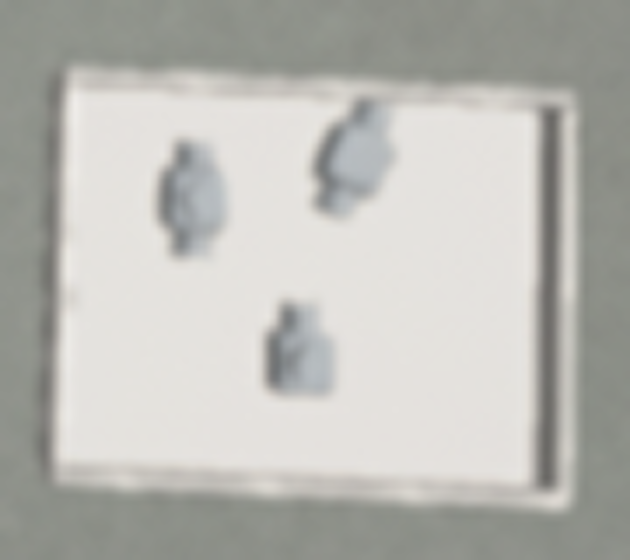

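View pics/m2.png

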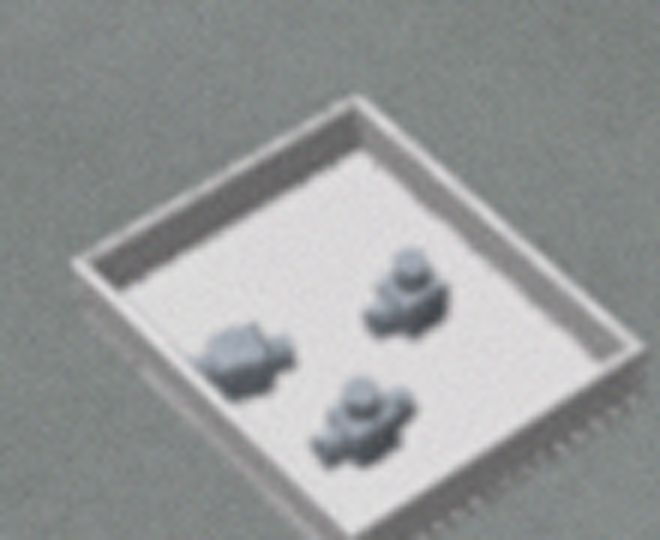

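View pics/m3.png

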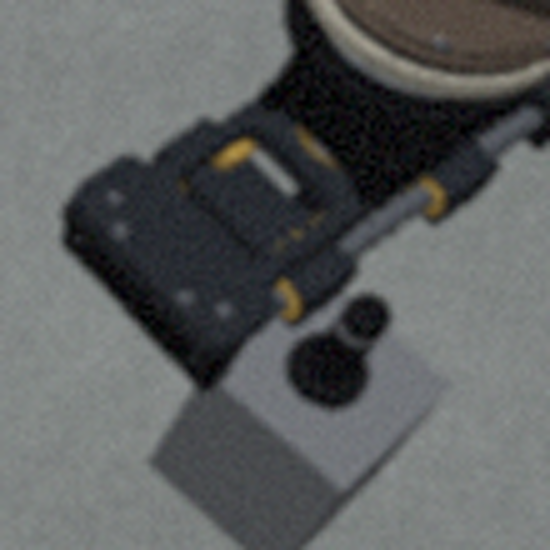

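```bash
python3 -c "
from cell import job
print(job.job_done())"; python3 st.py
```

```text
the job is handed in; nothing more can be done
None
the job is handed in; nothing more can be done
```

The job is done and handed in at about 50.5 s of the 210 s allowed; no verdict was reported.

- **Fittings:** Three were on the module (union, elbow, tee; I saw no block), and all three are in the tray. During the run the union was shifted inside the tray and turned. The last pictures show it lying flat with one stub close to the far wall, so I left it there.
- **Valve, opening:** The left line carries the tall canister. I turned its valve until it met its open stop, and the picture showed the lever in line with the pipe.
- **Seam:** I guided the probe from the inner end round both corners to the outer end at about 2 cm/s. The tip was about 1.5 mm up by calculation, and no contact force showed. I paused very briefly for pictures on the way.
- **Seam accuracy:** The two cameras disagreed by about 3 mm in y, and later contact with the lever suggests the first side ran about 1 mm inward of the seam's centre line. I corrected the rest of the path during the sweep.
- **Probe:** It hangs upright in the stand again, with no side force when I set it down.
- **Valve, closing:** I turned the same valve back to its closed stop, and the last top view shows the lever parallel to the module's long edge.
- **Left alone:** The other line's lever looks unchanged. I did not go near the bottle, beaker or spanner, and took no close pictures of them at the end.

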